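# Unload capacitors from their transport tubes

### The arm

A 7-joint arm with a two-finger parallel gripper is mounted at the origin on the work surface. World frame = base frame: x ahead of the robot, y to its left, z up, the work surface at z = 0. Lengths are in m, angles in degrees, forces in N, time in s.
With the tool pointing down it reaches from about 0.425 to 0.875 m from the base axis. Payload 4.7 kg.
Tool frame: the origin (TCP) lies on the centre line of the jaws, within the pads' length; the fingertips stand 19 mm ahead of it and the grasp point (between the pads) is the TCP; z points along the fingers, y is the line along which they close (so a half turn about z gives the same grasp; the last joint's range is limited). The gripper opens to 87 mm and grips with 3 to 60 N. Pads are 19 mm wide; open, the fingers measure 117 mm over their backs; the gripper's body (75 mm by 190 mm) begins 51 mm behind the grasp point.
Start: joints at [-63.65, 18.392, -4.016, 83.108, 1.295, 78.541, -3.26], TCP at [0.28, 0.586, 0.242] pointing down, gripper open.
Joint ranges: [-163.93, 163.93], [-17.29, 119.83], [-79.2, 71.16], [3.27, 140.29], [-89.18, 269.18], [5.43, 117.66], [-154.24, 154.24]. Speed limits (degrees/s): [147.25, 147.25, 180, 180, 180, 180, 180].

### API

Orientations are given as [roll, pitch, yaw] about the fixed x, y, z axes, in that order (R = Rz(yaw) Ry(pitch) Rx(roll)).
In Python, from cell import env, imaging gives the robot as it stands.
- The arm moves only by the shell command python3 -m crank 'ROWS' [OPENING] [FORCE]. ROWS is JSON, a list of rows, each an object of numbers: "x", "y", "z": the shift along the tool's x, y, z in m; "turn": the turn about the tool's z in rad. In form: [{"x": .., "y": .., "z": .., "turn": ..}, ...]. A call has 1 to 12 rows; each row is the pose to reach, as a shift and turn from the pose commanded when the call began, along the tool's axes at that moment; what a row does not reach only later rows make up. A row lasts 1/8 s, in which the tool goes at most 62.5 mm and 10.7 degrees, less where a joint would pass 70% of its speed; a pose out of reach is approached as far as the arm can. A call with a gripper value outside its range is refused whole. OPENING is the finger opening in m, from 0 to 0.087, set as the call begins (- or left out, the last holds). The fingers move at their own pace and stop on an object; FORCE is the grip in N (left out, the last holds). Time passes only in rows, so rows that repeat a pose let the fingers close. It gives the time, the measured TCP pose, the force, the opening and the grip force at its end, in the units of the state.
- env.get_obs(): the state, without advancing time (a new reading comes with each control period).
- imaging.read_camera(name): name is "scene" or "top" or "wrist"; returns the picture (420x560x3 uint8, red, green, blue); there is no depth.
- imaging.get_calibration(name): a dict with "camera_matrix" (3x3 intrinsics, pixels), "k1" (the pictures are not rectified: a ray, as slopes to the right and down, at radius r is drawn at 1 + k1 r^2 times it, then the intrinsics apply), "position" and "attitude" of the camera in the world. Camera axes: x right, y up, looking along -z (the intrinsics and any distortion apply to the point x, -y, -z); pixel columns grow to the right and rows downward; lengths in m; the calibration is good to about 2 mm. A picture is of the moment at which its call begins: read the wrist's pose just before it. get_calibration takes no time and is no camera call; for the wrist camera it gives the pose at the moment of the call.
- env.sign_off(): hands the job in; it is judged then, once.
The state is a dict: "time_s": time; "qpos": joint angles; "joint_velocities": joint speeds; "effort": joint torques, N m; "tool_pos": TCP position; "tool_rot": TCP orientation; "force": force on the tool from outside, world axes, zero at the start; "wrist_torque": the same for the moment, N m; "grip_width": finger opening in m; "grasp_force": force on a finger pad.
Only numpy, scipy, OpenCV 4.12 (cv2) and the standard library are available. Lean on these libraries where they do the work, as an engineer would, in place of code of your own. Each camera call takes 0.05 s, during which the arm holds its last target. There are 200 camera calls.

### The job

Unload the capacitors from the clear transport tubes (some tubes may be empty) into the orange tote, which has to be turned mouth-up first or meanwhile. First take each filled tube, tip it slowly mouth-down, stop as soon as its capacitor's nose shows about 2 cm past the rim, and lay the tube back in its own cradle slot just as it lay, nose still showing; only when all of them show a nose, draw each capacitor out and lay it in the tote standing mouth-up on the table. Leave the tubes lying in their slots and the other things on the bench where they are.

Things in the scene. Friction and masses are not known exactly. Their poses are not given: they have to be found in the camera images.
- cradle: Fixed blue steel cradle, 236 x 104 mm, yellow dividers up to 50 mm high. Origin: centre of underside. Three 34 mm wide slots at x = -84, 0, +84 mm, each for a tube lying along y (mouth at +y) on two crossbars, 14 mm thick, at y = -38 and +38 mm, tops 40 mm up; dividers rise 10 mm above these, on the crossbars only. Between the crossbars fingers have room down to the 10 mm base plate.
- tubeA: Loose square tube, 30 x 30 mm outside, 125 mm long, 3 mm walls (bore 24 x 24 mm), clear plastic, 80 g; closed red end (4 mm thick) at -y, open mouth with a black rubber rim at +y. Lies in the cradle's slot at x = -84 mm. Origin: centre of its underside; y along it to the mouth, z up. Pinch it across its sides (x) at mid-length.
- tubeA_mouth (a point): Centre of the mouth, 62.5 mm along +y from the tube's origin, 15 mm above its underside. In the smooth bore a capacitor slides from 12 to 19 degrees mouth-down. The floor's last 20 mm (open above) climb 2 mm to a 5 mm rubber sill at the rim, which brakes it: it creeps out in spurts of up to 10 mm as the slope nears 18 to 30 degrees, rests if held still; jerks shake it on, more slope spills it.
- capA: Capacitor in tube A: aluminium can, 20 mm diameter, 80 mm long, about 70 g, yellow band near its nose. Origin: its centre; y runs along it to the nose. Starts 28 to 38 mm deep behind the mouth. Some tubes are empty: then there is no such capacitor.
- capA_nose (a point): Centre of the nose end face of capacitor A (40 mm along +y from its centre): the end that comes out of the tube first.
- tubeB: Loose square tube, 30 x 30 mm outside, 125 mm long, 3 mm walls (bore 24 x 24 mm), clear plastic, 80 g; closed red end (4 mm thick) at -y, open mouth with a black rubber rim at +y. Lies in the cradle's slot at x = 0. Origin: centre of its underside; y along it to the mouth, z up. Pinch it across its sides (x) at mid-length.
- tubeB_mouth (a point): Centre of the mouth, 62.5 mm along +y from the tube's origin, 15 mm above its underside. In the smooth bore a capacitor slides from 12 to 19 degrees mouth-down. The floor's last 20 mm (open above) climb 2 mm to a 5 mm rubber sill at the rim, which brakes it: it creeps out in spurts of up to 10 mm as the slope nears 18 to 30 degrees, rests if held still; jerks shake it on, more slope spills it.
- capB: Capacitor in tube B: aluminium can, 20 mm diameter, 80 mm long, about 70 g, yellow band near its nose. Origin: its centre; y runs along it to the nose. Starts 28 to 38 mm deep behind the mouth. Some tubes are empty: then there is no such capacitor.
- capB_nose (a point): Centre of the nose end face of capacitor B (40 mm along +y from its centre): the end that comes out of the tube first.
- tubeC: Loose square tube, 30 x 30 mm outside, 125 mm long, 3 mm walls (bore 24 x 24 mm), clear plastic, 80 g; closed red end (4 mm thick) at -y, open mouth with a black rubber rim at +y. Lies in the cradle's slot at x = +84 mm. Origin: centre of its underside; y along it to the mouth, z up. Pinch it across its sides (x) at mid-length.
- tubeC_mouth (a point): Centre of the mouth, 62.5 mm along +y from the tube's origin, 15 mm above its underside. In the smooth bore a capacitor slides from 12 to 19 degrees mouth-down. The floor's last 20 mm (open above) climb 2 mm to a 5 mm rubber sill at the rim, which brakes it: it creeps out in spurts of up to 10 mm as the slope nears 18 to 30 degrees, rests if held still; jerks shake it on, more slope spills it.
- capC: Capacitor in tube C: aluminium can, 20 mm diameter, 80 mm long, about 70 g, yellow band near its nose. Origin: its centre; y runs along it to the nose. Starts 28 to 38 mm deep behind the mouth. Some tubes are empty: then there is no such capacitor.
- capC_nose (a point): Centre of the nose end face of capacitor C (40 mm along +y from its centre): the end that comes out of the tube first.
- tote: Loose orange plastic tote (open box), 110 x 70 mm outside, 50 mm high, 2.5 mm walls and bottom, 140 g. It starts mouth-down on the table. Origin: centre of its mouth (rim plane); x along its 110 mm length, y along its 70 mm width, z from the mouth towards the closed bottom (so z points up at the start and down once it stands mouth-up).
- tote_floor (a point): Centre of the inner floor of the tote, 47.5 mm from the rim plane.
- spool: Bystander: steel reel of solder wire, 60 mm diameter, 56 mm high. Origin: underside.
- can1: Bystander: white capacitor can standing upright, 48 mm diameter, 75 mm high. Origin: underside.
- can2: Bystander: white capacitor can like can1.
- driver: Bystander: red-handled screwdriver lying on the table.
- bin: Bystander: small red open bin, 100 x 80 x 50 mm. Origin: underside.
- tape: Bystander: yellow roll of tape, 84 mm diameter, 25 mm high. Origin: underside.
- brush: Bystander: brush lying on the table.
There are look-alikes about, which are no part of the job. Leave any brown look-alike of the tubeC alone.

How it is judged:
By the outcome, as a careful person would: the job done as asked, in the order asked, and still so for the second after the job is handed in, with the robot touching nothing.
Of capA, capB, capC only 2 to 3 are there at a start; the rules pass over those that are not, and their reading is None.
At some moment in a run one of tote may be knocked a few centimetres aside while the robot is not near it.
It also fails if it takes over 210 s, if anything falls off the work surface, if the arm or the gripper's body presses on something with over 40 N, if the wrist force passes 120 N, or if a joint passes its speed limit or range.

## Working session

There is one attempt and no reset: what is moved stays moved. The work goes in short steps, Python scripts to look and compute and a shell command to move; the robot and the scene stay as the last step left them, time stands still between calls to the robot, and variables do not carry over. Pictures are saved under pics/ and viewed, at most 14 in all, crops included, and the job is handed in when it is done.

```bash
ls; mkdir -p pics
python3 - <<'E'
from cell import env, imaging
import cv2
o=env.get_obs(); print({k:o[k] for k in('time_s','tool_pos','tool_rot','grip_width','force')})
for n in('scene','top'):
    im=imaging.read_camera(n); cv2.imwrite(f'pics/{n}0.png',im[:,:,::-1]); 
    c=imaging.get_calibration(n); print(n,c)
E
```

```text
pics
{'time_s': 0.0, 'tool_pos': array([0.28006556, 0.58600713, 0.24049252]), 'tool_rot': array([-1.79894849e+02,  5.80221923e-03,  1.54464196e+02]), 'grip_width': 0.0871917508405051, 'force': array([ 0.47822472,  0.21366201, -0.40007675])}
scene {'camera_matrix': array([[424.12438811,   0.        , 284.0520871 ],
       [  0.        , 424.12438811, 212.75357404],
       [  0.        ,   0.        ,   1.        ]]), 'k1': -0.0820632042863969, 'position': array([1.16660196, 0.68283157, 0.8559078 ]), 'attitude': array([ 49.71735753,   0.70266   , 136.56509592])}
top {'camera_matrix': array([[431.03614469,   0.        , 282.40472277],
       [  0.        , 431.03614469, 209.97173368],
       [  0.        ,   0.        ,   1.        ]]), 'k1': -0.14063435537590502, 'position': array([0.40924278, 0.00731643, 1.32462989]), 'attitude': array([  5.87644905,   0.45933282, -91.20481297])}
```

View pics/scene0.png

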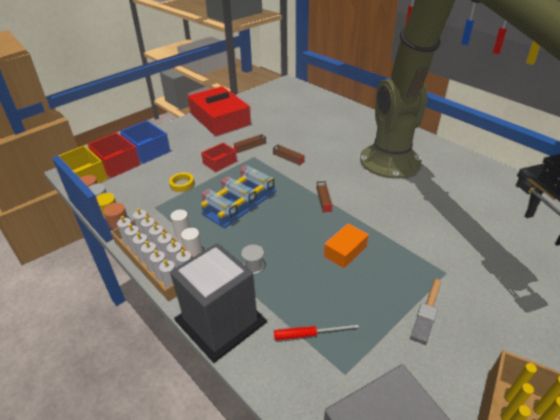

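View pics/top0.png

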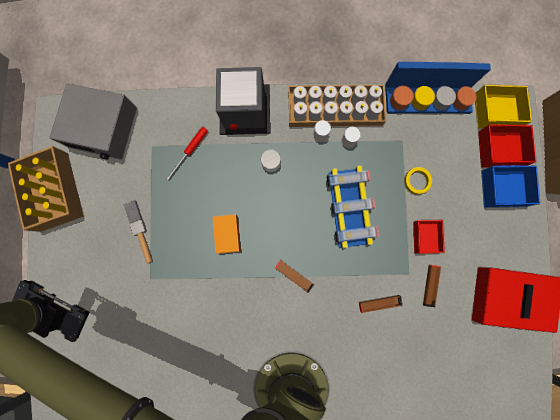

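```bash
cat > h.py <<'E'
from cell import env, imaging
import cv2, numpy as np
from scipy.spatial.transform import Rotation as R
def rays(cal,uv):
    K=cal['camera_matrix']; uv=np.atleast_2d(uv).astype(float)
    d=(uv-[K[0,2],K[1,2]])/[K[0,0],K[1,1]]
    s=d.copy()
    for _ in range(20): s=d/(1+cal['k1']*(s**2).sum(1,keepdims=True))
    v=np.c_[s[:,0],-s[:,1],-np.ones(len(s))]
    return R.from_euler('xyz',cal['attitude'],degrees=True).apply(v)
def plane(cal,uv,z):
    v=rays(cal,uv); p=cal['position']; return p+v*((z-p[2])/v[:,2])[:,None]
def proj(cal,P):
    q=R.from_euler('xyz',cal['attitude'],degrees=True).inv().apply(np.atleast_2d(P)-cal['position'])
    s=np.c_[-q[:,0]/q[:,2],q[:,1]/q[:,2]]; s=s*(1+cal['k1']*(s**2).sum(1,keepdims=True))
    K=cal['camera_matrix']; return s*[K[0,0],K[1,1]]+[K[0,2],K[1,2]]
def shot(n,save=None):
    cal=imaging.get_calibration(n); im=imaging.read_camera(n)
    if save: cv2.imwrite(f'pics/{save}.png',im[:,:,::-1])
    return cal,im
def mask(im,lo,hi): return cv2.inRange(cv2.cvtColor(im,cv2.COLOR_RGB2HSV),lo,hi)
def totool(P,o=None):  # world point -> shift along the tool axes
    o=o or env.get_obs(); return R.from_euler('xyz',o['tool_rot'],degrees=True).inv().apply(np.asarray(P)-o['tool_pos'])
def blobs(m,amin=30):
    n,l,s,c=cv2.connectedComponentsWithStats(m)
    return [(i,s[i,4],c[i]) for i in range(1,n) if s[i,4]>=amin],l
E
python3 - <<'E'
from h import *
cal=imaging.get_calibration('top'); im=cv2.imread('pics/top0.png')[:,:,::-1].copy()
np.set_printoptions(precision=3,suppress=True)
roi=np.zeros(im.shape[:2],np.uint8); roi[150:280,150:410]=255
def show(name,lo,hi,z,amin=15):
    m=mask(im,lo,hi)&roi
    for i,a,c in blobs(m,amin)[0]:
        l=blobs(m,amin)[1]; pts=np.argwhere(l==i)[:,::-1]
        P=plane(cal,pts,z)[:,:2].astype(np.float32); print(name,a,c,cv2.minAreaRect(P))
show('orange',(8,180,150),(18,255,255),.05)
show('yellow',(22,150,120),(32,255,255),.045)
show('blue',(105,150,60),(125,255,255),.01)
show('red',(0,100,100),(5,255,255),.055,4)
show('red2',(172,60,100),(180,255,255),.055,4)
big=cv2.resize(im[155:260,310:390],None,fx=7,fy=5.7,interpolation=cv2.INTER_CUBIC); big=cv2.resize(im[155:260,310:390],None,fx=5.7,fy=5.7,interpolation=cv2.INTER_CUBIC)
cv2.imwrite('pics/cr0.png',big[:,:,::-1])
E
```

```text
orange 846 [225.596 233.743] ((0.473262757062912, 0.18518395721912384), (0.10843533277511597, 0.06955049932003021), 4.310726642608643)
yellow 25 [359. 168.] ((0.6638187170028687, -0.21978870034217834), (0.012213206849992275, 0.012652741745114326), 87.51178741455078)
yellow 26 [333.962 171.115] ((0.6544952988624573, -0.1433851420879364), (0.012122247368097305, 0.0154996607452631), 87.9537582397461)
yellow 56 [407.768 179.696] ((0.6261566877365112, -0.36722034215927124), (0.0093469750136137, 0.052444521337747574), 86.70219421386719)
yellow 83 [362.253 190.265] ((0.5948680639266968, -0.22637122869491577), (0.04679415747523308, 0.01576121896505356), 3.2227461338043213)
yellow 77 [337.299 193.636] ((0.587204098701477, -0.15111804008483887), (0.046904873102903366, 0.014529546722769737), 6.083684921264648)
yellow 84 [366.262 217.976] ((0.5114865303039551, -0.23506022989749908), (0.04902629926800728, 0.015361604280769825), 3.4180667400360107)
yellow 77 [341.065 221.195] ((0.5041178464889526, -0.15918684005737305), (0.048535365611314774, 0.013572821393609047), 6.224430084228516)
yellow 29 [36
[... 1427 characters left out ...]
801952, 0.018028883263468742), 87.48450469970703)
red 4 [373.5 206.5] ((0.5445708632469177, -0.2566588819026947), (0.0030763891991227865, 0.002995982300490141), 88.76920318603516)
red 7 [377. 230.] ((0.47434332966804504, -0.2642342150211334), (1.982756657525897e-06, 0.017801152542233467), 87.67081451416016)
red 11 [276.909 264.909] ((0.3787802755832672, 0.03444293513894081), (0.003512678435072303, 0.021047528833150864), 51.87337875366211)
red2 5 [372. 202.] ((0.5581550002098083, -0.25272759795188904), (8.192728842004726e-07, 0.01201139111071825), 87.50714874267578)
red2 5 [376. 231.] ((0.47145020961761475, -0.261116087436676), (8.926290320232511e-07, 0.011861237697303295), 87.69111633300781)
```

View pics/cr0.png

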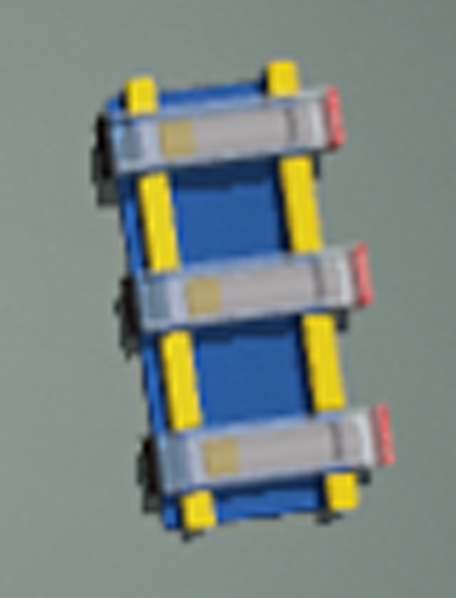

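Run:
```python
from h import *
np.set_printoptions(precision=4,suppress=True)
u=np.array([np.cos(np.radians(4.3)),np.sin(np.radians(4.3)),0])
T=np.array([.473,.185,.2])
print('hover', totool(T-.042*u), T-.042*u)
```

```text
hover [-0.3105 -0.2995  0.0411] [0.4311 0.1819 0.2   ]
```

```bash
python3 -m crank '[{"x":-0.04,"y":-0.038,"z":0,"turn":-0.06},{"x":-0.08,"y":-0.075,"z":0,"turn":-0.14},{"x":-0.12,"y":-0.112,"z":0,"turn":-0.22},{"x":-0.16,"y":-0.15,"z":0,"turn":-0.3},{"x":-0.2,"y":-0.187,"z":0.01,"turn":-0.38},{"x":-0.24,"y":-0.225,"z":0.02,"turn":-0.46},{"x":-0.28,"y":-0.262,"z":0.03,"turn":-0.52},{"x":-0.311,"y":-0.3,"z":0.04,"turn":-0.52},{"x":-0.311,"y":-0.3,"z":0.04,"turn":-0.52},{"x":-0.311,"y":-0.3,"z":0.04,"turn":-0.52},{"x":-0.311,"y":-0.3,"z":0.04,"turn":-0.52}]' 0.087 5
python3 - <<'E'
from h import *
np.set_printoptions(precision=4,suppress=True)
o=env.get_obs(); print(o['tool_pos'],o['tool_rot'],o['qpos'])
cal,im=shot('wrist','w1')
m=mask(im,(6,150,100),(18,255,255))
for i,a,c in blobs(m,300)[0]:
    P=plane(cal,np.argwhere(blobs(m)[1]==i)[:,::-1],.05)[:,:2].astype(np.float32); print(a,c,cv2.minAreaRect(P))
E
```

```text
time_s: 1.48
tool_pos: [0.4312, 0.1832, 0.2017]
tool_rot: [180.0, 0.0, -175.6]
force: [-0.3, 0.1, 0.1]
grip_width: 0.0869
grasp_force: 0.0
[0.4312 0.1832 0.2017] [ 179.9821    0.0118 -175.6065] [-38.0358  -2.6691  11.4866 111.4108   0.5485  71.1881  67.6554]
6249 [271.1498 226.5798] ((0.4627334475517273, 0.18504968285560608), (0.10364782810211182, 0.06899328529834747), 4.423828125)
```

View pics/w1.png

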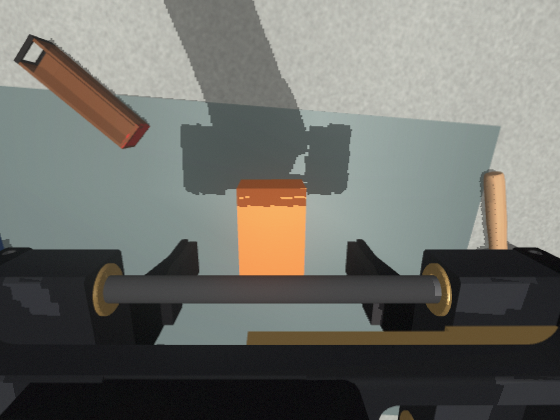

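Run:
```python
from h import *
np.set_printoptions(precision=4,suppress=True)
cal=imaging.get_calibration('wrist'); print(cal['position'],cal['attitude'])
print(plane(cal,[[271,206]],.05),plane(cal,[[271,180]],.0),plane(cal,[[271,180]],.05))
print(totool([.431,.182,.022]))
```

```text
[0.3553 0.1775 0.345 ] [-16.1535   0.0268  94.4154]
[[0.4378 0.1828 0.05  ]] [[0.4206 0.1814 0.    ]] [[0.4111 0.1808 0.05  ]]
[ 0.0004 -0.0012  0.1797]
```

```bash
python3 -m crank '[{"x":-0.001,"y":-0.001,"z":0.05,"turn":0},{"x":-0.002,"y":-0.001,"z":0.1,"turn":0},{"x":-0.002,"y":-0.001,"z":0.14,"turn":0},{"x":-0.002,"y":-0.001,"z":0.165,"turn":0},{"x":-0.002,"y":-0.001,"z":0.177,"turn":0},{"x":-0.002,"y":-0.001,"z":0.177,"turn":0},{"x":-0.002,"y":-0.001,"z":0.177,"turn":0}]' 0.087 5
python3 -m crank '[{"x":0,"y":0,"z":0,"turn":0},{"x":0,"y":0,"z":0,"turn":0},{"x":0,"y":0,"z":0,"turn":0},{"x":0,"y":0,"z":0,"turn":0}]' 0.05 5
```

```text
time_s: 2.4
tool_pos: [0.4345, 0.1816, 0.0257]
tool_rot: [179.9, 0.1, -175.7]
force: [0.2, -0.4, -0.1]
grip_width: 0.087
grasp_force: 0.0
time_s: 2.9
tool_pos: [0.434, 0.1813, 0.0251]
tool_rot: [180.0, 0.1, -175.7]
force: [-1.5, 0.0, 4.9]
grip_width: 0.0704
grasp_force: 5.0
```

```bash
python3 -m crank '[{"x":-0.004,"y":0,"z":-0.012,"turn":0},{"x":-0.01,"y":0,"z":-0.024,"turn":0},{"x":-0.017,"y":0,"z":-0.035,"turn":0},{"x":-0.0255,"y":0,"z":-0.045,"turn":0},{"x":-0.035,"y":0,"z":-0.054,"turn":0},{"x":-0.046,"y":0,"z":-0.061,"turn":0},{"x":-0.058,"y":0,"z":-0.067,"turn":0},{"x":-0.07,"y":0,"z":-0.071,"turn":0},{"x":-0.083,"y":0,"z":-0.074,"turn":0},{"x":-0.096,"y":0,"z":-0.075,"turn":0},{"x":-0.096,"y":0,"z":-0.075,"turn":0}]' 0.05 4
python3 - <<'E'
from h import *
cal,a=shot('scene'); c2,b=shot('top')
A=cv2.resize(a[190:290,290:400],(396,360),interpolation=cv2.INTER_CUBIC); B=cv2.resize(b[180:270,180:290],(396,360),interpolation=cv2.INTER_CUBIC)
cv2.imwrite('pics/t1.png',np.hstack([A,B])[:,:,::-1])
E
```

```text
time_s: 4.28
tool_pos: [0.5311, 0.1881, 0.0999]
tool_rot: [180.0, 0.1, -175.8]
force: [1.3, 0.6, 2.9]
grip_width: 0.0699
grasp_force: 4.0
```

View pics/t1.png

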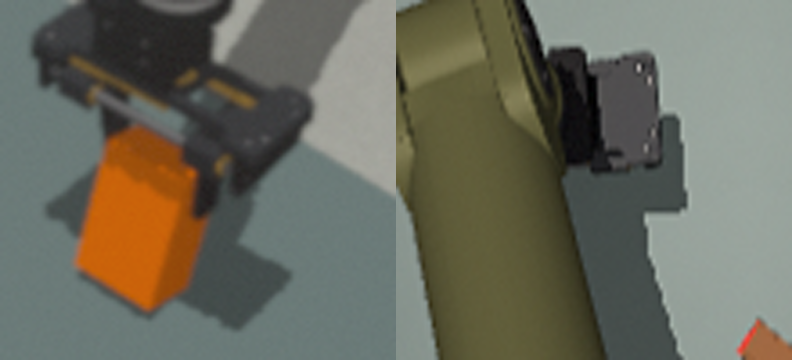

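```bash
python3 -m crank '[{"x":-0.013,"y":0,"z":0.001,"turn":0},{"x":-0.026,"y":0,"z":0.002,"turn":0},{"x":-0.039,"y":0,"z":0.001,"turn":0},{"x":-0.052,"y":0,"z":0,"turn":0},{"x":-0.065,"y":0,"z":0.001,"turn":0},{"x":-0.078,"y":0,"z":0.004,"turn":0},{"x":-0.09,"y":0,"z":0.008,"turn":0},{"x":-0.102,"y":0,"z":0.014,"turn":0},{"x":-0.113,"y":0,"z":0.021,"turn":0},{"x":-0.122,"y":0,"z":0.03,"turn":0},{"x":-0.122,"y":0,"z":0.03,"turn":0}]' 0.05 4
python3 -m crank '[{"x":-0.009,"y":0,"z":0.01,"turn":0},{"x":-0.016,"y":0,"z":0.021,"turn":0},{"x":-0.022,"y":0,"z":0.032,"turn":0},{"x":-0.026,"y":0,"z":0.044,"turn":0},{"x":-0.026,"y":0,"z":0.044,"turn":0}]' 0.05 4
python3 - <<'E'
from h import *
cal,a=shot('scene')
cv2.imwrite('pics/t2.png',cv2.resize(a[180:320,240:420],(720,560),interpolation=cv2.INTER_CUBIC)[:,:,::-1])
E
```

```text
time_s: 5.75
tool_pos: [0.6529, 0.1971, 0.07]
tool_rot: [180.0, 0.2, -175.8]
force: [1.9, -0.1, 1.7]
grip_width: 0.0701
grasp_force: 4.0
time_s: 6.38
tool_pos: [0.6744, 0.1985, 0.0223]
tool_rot: [-179.9, -0.4, -175.7]
force: [-0.6, -0.4, -1.2]
grip_width: 0.0696
grasp_force: 4.0
```

View pics/t2.png

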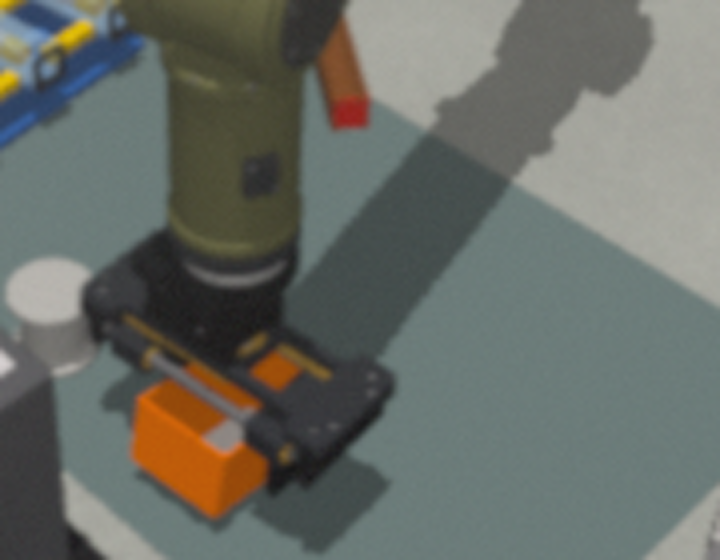

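```bash
python3 -m crank '[{"x":0,"y":0,"z":0,"turn":0},{"x":0,"y":0,"z":0,"turn":0},{"x":0,"y":0,"z":-0.03,"turn":0},{"x":0,"y":0,"z":-0.08,"turn":0},{"x":0,"y":0,"z":-0.13,"turn":0},{"x":0,"y":0,"z":-0.18,"turn":0},{"x":0,"y":0,"z":-0.18,"turn":0}]' 0.087 4
python3 -m crank '[{"x":0.015,"y":-0.04,"z":0,"turn":0.15},{"x":0.03,"y":-0.08,"z":0,"turn":0.31},{"x":0.045,"y":-0.12,"z":0,"turn":0.47},{"x":0.06,"y":-0.16,"z":0,"turn":0.63},{"x":0.075,"y":-0.2,"z":0,"turn":0.79},{"x":0.09,"y":-0.24,"z":0,"turn":0.95},{"x":0.105,"y":-0.28,"z":0,"turn":1.1},{"x":0.12,"y":-0.32,"z":0,"turn":1.25},{"x":0.135,"y":-0.36,"z":0,"turn":1.4},{"x":0.152,"y":-0.4,"z":0,"turn":1.546},{"x":0.152,"y":-0.426,"z":0,"turn":1.546},{"x":0.152,"y":-0.426,"z":0,"turn":1.546}]' 0.06
python3 - <<'E'
from h import *
np.set_printoptions(precision=4,suppress=True)
cal,im=shot('wrist','w2'); print(cal['position'],cal['attitude'])
m=mask(im,(20,130,100),(33,255,255))
for i,a,c in blobs(m,60)[0]:
    P=plane(cal,np.argwhere(blobs(m)[1]==i)[:,::-1],.05)[:,:2].astype(np.float32); print(a,c,cv2.minAreaRect(P))
E
```

```text
time_s: 7.3
tool_pos: [0.6797, 0.1995, 0.2124]
tool_rot: [179.8, 0.6, -175.8]
force: [0.3, 0.8, -0.6]
grip_width: 0.0869
grasp_force: 0.0
time_s: 8.8
tool_pos: [0.5557, -0.2396, 0.2052]
tool_rot: [-180.0, 0.0, 95.4]
force: [-0.7, 0.3, -0.3]
grip_width: 0.0604
grasp_force: 0.0
[ 0.5487 -0.1633  0.3485] [-16.2158   0.0404   5.4353]
181 [148.9282 112.9613] ((0.43192794919013977, -0.16710695624351501), (0.011695832945406437, 0.012648992240428925), 5.345566272735596)
635 [228.2551 189.9228] ((0.5106238126754761, -0.23400181531906128), (0.048803869634866714, 0.013474533334374428), 5.441059112548828)
647 [310.0556 189.2488] ((0.5939424633979797, -0.22606101632118225), (0.04804996773600578, 0.013472299091517925), 5.450737953186035)
154 [158.2922 190.5584] ((0.4400920569896698, -0.24175290763378143), (0.01121627725660801, 0.013512687757611275), 5.434757709503174)
727 [308.978 315.425] ((0.6198148131370544, -0.37491267919540405), (0.07618524134159088, 0.03764849901199341), 5.421015739440918)
```

View pics/w2.png

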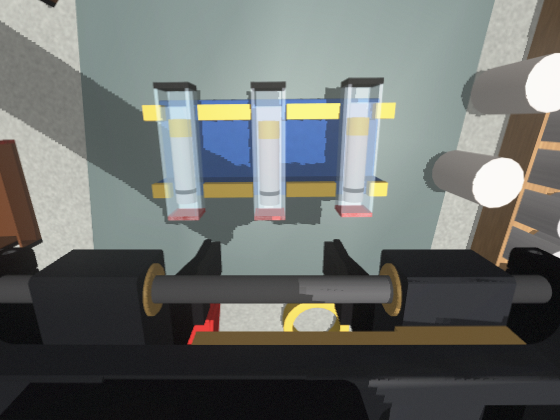

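```bash
python3 -m crank '[{"x":0.002,"y":-0.002,"z":0.04,"turn":0},{"x":0.0025,"y":-0.002,"z":0.08,"turn":0},{"x":0.0025,"y":-0.002,"z":0.115,"turn":0},{"x":0.0025,"y":-0.002,"z":0.132,"turn":0},{"x":0.0025,"y":-0.002,"z":0.132,"turn":0},{"x":0.0025,"y":-0.002,"z":0.132,"turn":0}]' 0.06 4
python3 -m crank '[{"x":0,"y":0,"z":0,"turn":0},{"x":0,"y":0,"z":0,"turn":0},{"x":0,"y":0,"z":0,"turn":0},{"x":0,"y":0,"z":0,"turn":0},{"x":0,"y":0,"z":0,"turn":0}]' 0.02 4
python3 - <<'E'
from h import *
np.set_printoptions(precision=4,suppress=True)
cal,im=shot('wrist','w3')
E
```

```text
time_s: 9.6
tool_pos: [0.5558, -0.2349, 0.075]
tool_rot: [179.9, 0.0, 95.7]
force: [0.4, -0.4, -0.1]
grip_width: 0.0599
grasp_force: 0.0
time_s: 10.22
tool_pos: [0.5546, -0.2349, 0.0737]
tool_rot: [-180.0, -0.0, 95.7]
force: [-0.8, -0.9, 2.9]
grip_width: 0.0304
grasp_force: 4.0
```

View pics/w3.png

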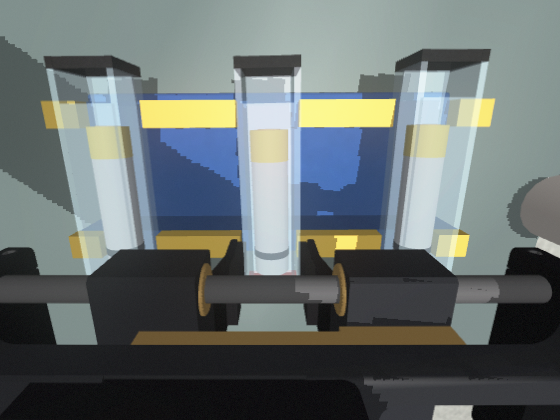

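```bash
cat >> h.py <<'E'
YAW=np.radians(5.45); CR=np.array([.549,-.1925,0]); CX=np.array([np.cos(YAW),np.sin(YAW),0]); CY=np.array([-np.sin(YAW),np.cos(YAW),0])
def meas(slot,th,save=None,y0=45.,z0=.040,dx=0):
    """tube coords (mm) of band front edge and rim front edge, tube tilted th deg about the front bar's edge"""
    cal,im=shot('wrist',save); t=np.radians(th)
    C=CR+CX*(slot+dx/1000)+CY*y0/1000+[0,0,z0]; a=CY*np.cos(t)-np.array([0,0,np.sin(t)]); n=CY*np.sin(t)+np.array([0,0,np.cos(t)])
    def s(uv,h):
        v=rays(cal,uv)[0]; p=cal['position']; P=p+v*(((C+n*h-p)@n)/(v@n)); return (P-C)@a*1000+y0,(P-C)@CX*1000
    u=proj(cal,C+n*.015-a*.02)[0,0]; w=slice(int(u)-8,int(u)+9)
    hsv=cv2.cvtColor(im,cv2.COLOR_RGB2HSV)
    Y=((hsv[:,w,0]>17)&(hsv[:,w,0]<34)&(hsv[:,w,1]>60)&(hsv[:,w,2]>120)).mean(1)>.5
    D=(hsv[:,int(u)-14:int(u)+15,2]<60).mean(1)
    prof=im[:,w].mean(1).astype(int)
    return cal,im,u,s,Y,D,prof
E
python3 - <<'E'
from h import *
np.set_printoptions(precision=4,suppress=True)
cal,im,u,s,Y,D,prof=meas(0,0)
print(u,np.where(Y)[0],[ (i,round(d,1)) for i,d in enumerate(D[:150]) if d>.2])
for r in(55,57,58,70,71): print(r,s([u,r],.03),s([u,r],.025))
for r in(129,162): print(r,s([u,r],.023))
for r in range(70,136,2): print(r,prof[r],end=' ')
E
```

```text
269.1649031248871 [] [(68, np.float64(0.9)), (69, np.float64(0.6)), (70, np.float64(0.5)), (71, np.float64(0.6)), (72, np.float64(0.4)), (73, np.float64(0.4)), (74, np.float64(0.3))]
55 (np.float64(61.89654111881646), np.float64(0.06930179448647218)) (np.float64(62.857222370987955), np.float64(0.024370849093232262))
57 (np.float64(61.08867548083663), np.float64(0.0706443015899309)) (np.float64(62.0218863169996), np.float64(0.025759006397613107))
58 (np.float64(60.683755306691054), np.float64(0.07131696533990901)) (np.float64(61.6031973611271), np.float64(0.02645454320002595))
70 (np.float64(55.772674023745644), np.float64(0.07946328233862546)) (np.float64(56.52512117265299), np.float64(0.03487786506974739))
71 (np.float64(55.359025688779525), np.float64(0.0801484186515989)) (np.float64(56.09740726624956), np.float64(0.03558629854825469))
129 (np.float64(29.965938371643432), np.float64(0.06124200008879549))
162 (np.float64(13.692471095403214), np.float64(0.08775519587455628))
70 [58 59 58] 72 [58 59 59] 74 [59 60 59] 76 [135 138 143] 78 [198 207 209] 80 [182 192 196] 82 [179 189 193] 84 [179 189 193] 86 [179 189 193] 88 [179 189 193] 90 [178 190 193] 92 [171 184 192] 94 [157 178 205] 96 [157 179 206] 98 [157 179 206] 100 [158 179 207] 102 [159 180 209] 104 [217 228 239] 106 [221 229 240] 108 [221 228 240] 110 [221 228 240] 112 [221 228 240] 114 [221 228 240] 116 [220 228 239] 118 [221 228 240] 120 [221 228 240] 122 [220 228 240] 124 [220 228 239] 126 [220 228 240] 128 [218 224 232] 130 [222 212 174] 132 [225 218 173] 134 [225 218 173]
```

```bash
cat >> h.py <<'E'
def band(slot,th,save=None,dx=0):
    cal,im,u,s,Y,D,prof=meas(slot,th,save,dx=dx)
    y=np.where(prof[:,0]-prof[:,2]>25)[0]; y=y[(y<250)]
    r=[]
    if len(y):
        g=np.split(y,np.where(np.diff(y)>2)[0]+1); g=[q for q in g if len(q)>14]
        r=[(int(q[0]),int(q[-1]),round(s([u,q[0]],.023)[0],1),round(s([u,q[-1]],.023)[0],1)) for q in g]
    d=np.where(prof.max(1)<75)[0]; d=d[d<150]
    o=env.get_obs(); print('t',round(o['time_s'],2),'tcp',o['tool_pos'].round(4),'F',o['force'].round(1),'grip',round(o['grip_width'],4),'u',round(u),'bands(row,row,s front,s back)',r,'dark',[(int(i),round(s([u,i],.03)[0],1)) for i in d[[0,-1]]] if len(d) else None)
E
python3 -m crank '[{"x":0.0003,"y":0,"z":-0.0012,"turn":0},{"x":0.0007,"y":0,"z":-0.0025,"turn":0},{"x":0.001,"y":0,"z":-0.0037,"turn":0},{"x":0.0014,"y":0,"z":-0.005,"turn":0},{"x":0.0018,"y":0,"z":-0.0062,"turn":0},{"x":0.0023,"y":0,"z":-0.0074,"turn":0},{"x":0.0028,"y":0,"z":-0.0086,"turn":0},{"x":0.0033,"y":0,"z":-0.01,"turn":0},{"x":0.0038,"y":0,"z":-0.0112,"turn":0},{"x":0.0043,"y":0,"z":-0.0124,"turn":0},{"x":0.0048,"y":0,"z":-0.0136,"turn":0},{"x":0.0053,"y":0,"z":-0.0148,"turn":0}]' 0.02 4
python3 -c "
from h import *
band(0,10,'b10')"
```

```text
time_s: 11.82
tool_pos: [0.5542, -0.2296, 0.0884]
tool_rot: [180.0, -0.0, 95.7]
force: [-1.0, 0.2, -0.9]
grip_width: 0.0298
grasp_force: 4.0
t 11.88 tcp [ 0.5543 -0.2295  0.0886] F [-2.2 -0.9 -1.7] grip 0.0301 u 269 bands(row,row,s front,s back) [(132, 161, np.float64(29.3), np.float64(13.9))] dark [(65, np.float64(61.2)), (87, np.float64(50.6))]
```

View pics/b10.png

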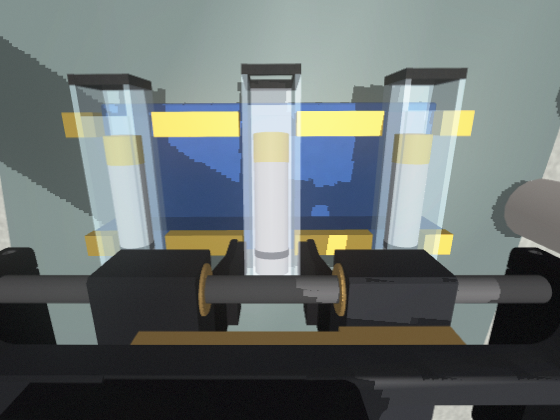

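```bash
python3 -m crank '[{"x":0.0004,"y":0,"z":-0.0007,"turn":0},{"x":0.0007,"y":0,"z":-0.0014,"turn":0},{"x":0.0011,"y":0,"z":-0.0021,"turn":0},{"x":0.0014,"y":0,"z":-0.0028,"turn":0},{"x":0.0018,"y":0,"z":-0.0035,"turn":0},{"x":0.0022,"y":0,"z":-0.0042,"turn":0},{"x":0.0025,"y":0,"z":-0.0049,"turn":0},{"x":0.0029,"y":0,"z":-0.0056,"turn":0},{"x":0.0032,"y":0,"z":-0.0063,"turn":0},{"x":0.0036,"y":0,"z":-0.0069,"turn":0},{"x":0.0036,"y":0,"z":-0.0069,"turn":0}]' 0.02 4 >/dev/null
python3 -c "
from h import *
band(0,15)"
python3 -m crank '[{"x":0.0003,"y":0,"z":-0.0005,"turn":0},{"x":0.0006,"y":0,"z":-0.001,"turn":0},{"x":0.0009,"y":0,"z":-0.0015,"turn":0},{"x":0.0012,"y":0,"z":-0.002,"turn":0},{"x":0.0015,"y":0,"z":-0.0025,"turn":0},{"x":0.0018,"y":0,"z":-0.003,"turn":0},{"x":0.0021,"y":0,"z":-0.0035,"turn":0},{"x":0.0024,"y":0,"z":-0.004,"turn":0},{"x":0.0024,"y":0,"z":-0.004,"turn":0},{"x":0.0024,"y":0,"z":-0.004,"turn":0}]' 0.02 4 >/dev/null
python3 -c "
from h import *
band(0,18,'b18')"
```

```text
t 13.3 tcp [ 0.5539 -0.226   0.0953] F [-1.6 -0.1 -1. ] grip 0.0302 u 269 bands(row,row,s front,s back) [(134, 162, np.float64(29.4), np.float64(13.9))] dark [(71, np.float64(61.1)), (94, np.float64(49.0))]
t 14.6 tcp [ 0.5536 -0.2236  0.0992] F [ 0.3 -0.2 -0.8] grip 0.03 u 269 bands(row,row,s front,s back) [(99, 126, np.float64(50.4), np.float64(34.9))] dark [(75, np.float64(61.0)), (97, np.float64(48.7))]
```

```bash
cat > go.py <<'E'
import sys; from h import *
import io,contextlib
# go.py slot theta stop : exit 1 when the band front has passed stop (mm from tube origin)
b=io.StringIO()
with contextlib.redirect_stdout(b): band(float(sys.argv[1]),float(sys.argv[2]),sys.argv[4] if len(sys.argv)>4 else None)
t=b.getvalue(); print(sys.argv[2],t.split('bands')[0][:9],t.split('tcp')[1][:30],t.split('back)')[1].strip().replace('np.float64',''))
import re
f=[float(x) for x in re.findall(r'\d+, \d+, np.float64\(([\d.]+)\)',t.split('dark')[0])]
sys.exit(0 if f and max(f)<float(sys.argv[3]) else 1)
E
python3 -m crank '[{"x":0.0003,"y":0,"z":-0.0005,"turn":0},{"x":0.0006,"y":0,"z":-0.0009,"turn":0},{"x":0.0009,"y":0,"z":-0.0013,"turn":0},{"x":0.0009,"y":0,"z":-0.0013,"turn":0}]' 0.02 4 >/dev/null && python3 go.py 0 19 65 && python3 -m crank '[{"x":0.0003,"y":0,"z":-0.0005,"turn":0},{"x":0.0006,"y":0,"z":-0.0009,"turn":0},{"x":0.0009,"y":0,"z":-0.0013,"turn":0},{"x":0.0009,"y":0,"z":-0.0013,"turn":0}]' 0.02 4 >/dev/null && python3 go.py 0 20 65 && python3 -m crank '[{"x":0.0003,"y":0,"z":-0.0004,"turn":0},{"x":0.0006,"y":0,"z":-0.0008,"turn":0},{"x":0.001,"y":0,"z":-0.0013,"turn":0},{"x":0.001,"y":0,"z":-0.0013,"turn":0}]' 0.02 4 >/dev/null && python3 go.py 0 21 65 && python3 -m crank '[{"x":0.0003,"y":0,"z":-0.0004,"turn":0},{"x":0.0006,"y":0,"z":-0.0008,"turn":0},{"x":0.001,"y":0,"z":-0.0013,"turn":0},{"x":0.001,"y":0,"z":-0.0013,"turn":0}]' 0.02 4 >/dev/null && python3 go.py 0 22 65 b22
```

```text
19 t 15.15 t  [ 0.5535 -0.2227  0.1006] F [ [(96, 123, (52.9), (37.0))] dark [(76, (61.2)), (84, (56.6))]
20 t 15.7 tc  [ 0.5535 -0.2218  0.1019] F [ [(97, 124, (53.0), (37.0))] dark [(77, (61.4)), (96, (50.5))]
21 t 16.25 t  [ 0.5534 -0.2207  0.1032] F [ [(97, 123, (53.9), (38.2))] dark [(79, (61.2)), (87, (56.5))]
22 t 16.8 tc  [ 0.5533 -0.2198  0.1045] F [ [] dark [(81, (61.0)), (88, (56.8))]
```

```bash
cat > pf.py <<'E'
import sys; from h import *
im=cv2.imread(sys.argv[1])[:,:,::-1]; u=int(sys.argv[2]); a,b=int(sys.argv[3]),int(sys.argv[4])
p=im[:,u-5:u+6].mean(1).astype(int)
for r in range(a,b,2): print(r,*p[r],end=' | ')
E
python3 pf.py pics/b22.png 269 30 130
```

```text
30 155 170 166 | 32 155 170 166 | 34 156 171 167 | 36 156 171 167 | 38 156 171 167 | 40 157 172 168 | 42 157 172 168 | 44 157 172 168 | 46 158 173 168 | 48 158 173 168 | 50 158 173 169 | 52 159 174 169 | 54 160 174 170 | 56 159 174 170 | 58 160 174 170 | 60 160 175 170 | 62 161 175 171 | 64 161 176 171 | 66 161 176 172 | 68 221 208 135 | 70 243 222 110 | 72 243 222 110 | 74 243 222 110 | 76 243 222 110 | 78 243 222 110 | 80 79 76 66 | 82 68 68 66 | 84 67 67 65 | 86 68 68 66 | 88 59 59 57 | 90 181 157 83 | 92 243 222 110 | 94 235 218 146 | 96 230 227 225 | 98 230 228 227 | 100 230 228 226 | 102 230 228 227 | 104 231 228 227 | 106 230 228 227 | 108 231 228 227 | 110 231 228 227 | 112 196 193 191 | 114 216 226 229 | 116 203 216 220 | 118 204 216 220 | 120 204 216 220 | 122 204 216 220 | 124 204 216 220 | 126 204 216 220 | 128 204 217 220 |
```

```bash
cat > go.py <<'E'
import sys; from h import *
# go.py slot theta stop : exit 1 when the nose (front of the band) stands out more than stop mm past the rim
slot,th,stop=map(float,sys.argv[1:4])
cal,im,u,s,Y,D,prof=meas(slot,th,sys.argv[4] if len(sys.argv)>4 else None)
y=np.where(prof[:230,0]-prof[:230,2]>25)[0]; g=[q for q in np.split(y,np.where(np.diff(y)>14)[0]+1) if len(q)>11]
d=np.where(prof[:150].max(1)<90)[0]; o=env.get_obs()
f=s([u,g[0][0]],.025)[0] if g else np.nan
print(th,'t',round(o['time_s'],2),o['tool_pos'].round(4),o['force'].round(1),'nose row',g[0][[0,-1]] if g else None,'out',round(f-62.5,1),'rim',d[0] if len(d) else None, round(s([u,d[0]],.03)[0],1) if len(d) else None)
sys.exit(0 if f-62.5<stop else 1)
E
python3 go.py 0 22 15 && python3 -m crank '[{"x":0.0002,"y":0,"z":-0.0003,"turn":0},{"x":0.0005,"y":0,"z":-0.0006,"turn":0},{"x":0.0005,"y":0,"z":-0.0006,"turn":0}]' 0.02 4 >/dev/null && python3 go.py 0 22.5 14  && python3 -m crank '[{"x":0.0002,"y":0,"z":-0.0003,"turn":0},{"x":0.0005,"y":0,"z":-0.0006,"turn":0},{"x":0.0005,"y":0,"z":-0.0006,"turn":0}]' 0.02 4 >/dev/null && python3 go.py 0 23 14 && python3 -m crank '[{"x":0.0002,"y":0,"z":-0.0003,"turn":0},{"x":0.0005,"y":0,"z":-0.0006,"turn":0},{"x":0.0005,"y":0,"z":-0.0006,"turn":0}]' 0.02 4 >/dev/null && python3 go.py 0 23.5 14 && python3 -m crank '[{"x":0.0002,"y":0,"z":-0.0003,"turn":0},{"x":0.0005,"y":0,"z":-0.0006,"turn":0},{"x":0.0005,"y":0,"z":-0.0006,"turn":0}]' 0.02 4 >/dev/null && python3 go.py 0 24 14
```

```text
22.0 t 16.85 [ 0.5532 -0.2198  0.1045] [-2.4 -0.5 -1. ] nose row [63 91] out 12.5 rim 80 61.6
22.5 t 17.27 [ 0.5532 -0.2193  0.1051] [-0.  -1.1 -0.5] nose row [48 75] out 22.7 rim 81 61.4
```

```bash
python3 -m crank '[{"x":-0.0004,"y":0,"z":0.0005,"turn":0},{"x":-0.001,"y":0,"z":0.0013,"turn":0},{"x":-0.0017,"y":0,"z":0.0023,"turn":0},{"x":-0.0025,"y":0,"z":0.0034,"turn":0},{"x":-0.0033,"y":0,"z":0.0046,"turn":0},{"x":-0.0041,"y":0,"z":0.0058,"turn":0},{"x":-0.0049,"y":0,"z":0.0071,"turn":0},{"x":-0.0057,"y":0,"z":0.0084,"turn":0},{"x":-0.0065,"y":0,"z":0.0098,"turn":0},{"x":-0.0073,"y":0,"z":0.0112,"turn":0},{"x":-0.008,"y":0,"z":0.0126,"turn":0},{"x":-0.0087,"y":0,"z":0.014,"turn":0}]' 0.02 4 >/dev/null; python3 go.py 0 12 0
python3 -m crank '[{"x":-0.0007,"y":0,"z":0.0014,"turn":0},{"x":-0.0014,"y":0,"z":0.0028,"turn":0},{"x":-0.0021,"y":0,"z":0.0042,"turn":0},{"x":-0.0028,"y":0,"z":0.0056,"turn":0},{"x":-0.0034,"y":0,"z":0.007,"turn":0},{"x":-0.004,"y":0,"z":0.0084,"turn":0},{"x":-0.0046,"y":0,"z":0.0098,"turn":0},{"x":-0.0051,"y":0,"z":0.0112,"turn":0},{"x":-0.0056,"y":0,"z":0.0126,"turn":0},{"x":-0.006,"y":0,"z":0.014,"turn":0},{"x":-0.0064,"y":0,"z":0.0154,"turn":0},{"x":-0.0067,"y":0,"z":0.0172,"turn":0}]' 0.02 4 ; python3 go.py 0 0 0 b0
```

```text
12.0 t 18.82 [ 0.554  -0.2282  0.0908] [-0.7 -0.8 -1.1] nose row [25 58] out 22.2 rim 67 61.4
time_s: 20.32
tool_pos: [0.5546, -0.2349, 0.0741]
tool_rot: [-180.0, 0.0, 95.7]
force: [-4.0, 0.8, 3.1]
grip_width: 0.03
grasp_force: 4.0
0.0 t 20.38 [ 0.5546 -0.235   0.0739] [-2.1  1.1  1.3] nose row [ 1 42] out 22.1 rim 55 62.0
```

View pics/b0.png

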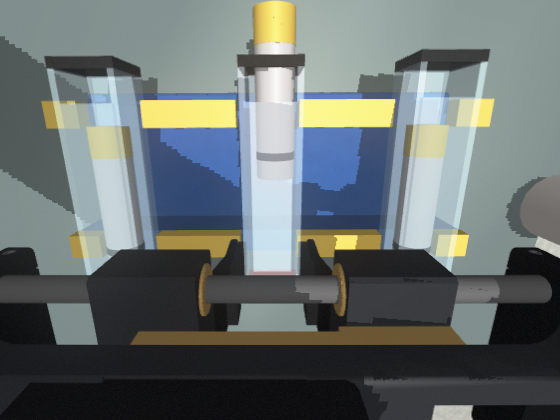

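```bash
python3 -m crank '[{"x":0,"y":0,"z":0,"turn":0},{"x":0,"y":0,"z":0,"turn":0},{"x":0,"y":0,"z":-0.01,"turn":0},{"x":0,"y":0,"z":-0.03,"turn":0},{"x":0,"y":0,"z":-0.05,"turn":0},{"x":0,"y":0.03,"z":-0.055,"turn":0},{"x":0,"y":0.06,"z":-0.055,"turn":0},{"x":0,"y":0.083,"z":-0.04,"turn":0},{"x":0,"y":0.083,"z":-0.02,"turn":0},{"x":0,"y":0.083,"z":0,"turn":0},{"x":0,"y":0.083,"z":0,"turn":0}]' 0.06 4 >/dev/null
python3 -m crank '[{"x":0,"y":0,"z":0,"turn":0},{"x":0,"y":0,"z":0,"turn":0},{"x":0,"y":0,"z":0,"turn":0},{"x":0,"y":0,"z":0,"turn":0},{"x":0,"y":0,"z":0,"turn":0}]' 0.02 4
python3 go.py 0.084 0 0 c0
python3 -m crank '[{"x":0.0003,"y":0,"z":-0.0012,"turn":0},{"x":0.0007,"y":0,"z":-0.0025,"turn":0},{"x":0.001,"y":0,"z":-0.0037,"turn":0},{"x":0.0014,"y":0,"z":-0.005,"turn":0},{"x":0.0018,"y":0,"z":-0.0062,"turn":0},{"x":0.0023,"y":0,"z":-0.0074,"turn":0},{"x":0.0028,"y":0,"z":-0.0086,"turn":0},{"x":0.0033,"y":0,"z":-0.01,"turn":0},{"x":0.0038,"y":0,"z":-0.0112,"turn":0},{"x":0.0043,"y":0,"z":-0.0124,"turn":0},{"x":0.0048,"y":0,"z":-0.0136,"turn":0},{"x":0.0053,"y":0,"z":-0.0148,"turn":0}]' 0.02 4
python3 go.py 0.084 10 0 c10
```

```text
time_s: 22.38
tool_pos: [0.6375, -0.2265, 0.0743]
tool_rot: [180.0, 0.0, 95.7]
force: [-0.9, 0.0, 3.2]
grip_width: 0.0302
grasp_force: 4.0
0.0 t 22.43 [ 0.6374 -0.2265  0.0743] [-0.2  0.1  2.4] nose row [124 157] out -29.6 rim 50 64.5
time_s: 23.92
tool_pos: [0.6368, -0.2212, 0.0887]
tool_rot: [180.0, -0.0, 95.7]
force: [-0.3, -0.2, -1.5]
grip_width: 0.03
grasp_force: 4.0
10.0 t 23.98 [ 0.6369 -0.2211  0.0889] [ 1.3 -0.1 -1.2] nose row [127 156] out -30.4 rim 59 64.7
```

```bash
python3 -m crank '[{"x":0.0004,"y":0,"z":-0.0007,"turn":0},{"x":0.0007,"y":0,"z":-0.0014,"turn":0},{"x":0.0011,"y":0,"z":-0.0021,"turn":0},{"x":0.0014,"y":0,"z":-0.0028,"turn":0},{"x":0.0018,"y":0,"z":-0.0035,"turn":0},{"x":0.0022,"y":0,"z":-0.0042,"turn":0},{"x":0.0025,"y":0,"z":-0.0049,"turn":0},{"x":0.0029,"y":0,"z":-0.0056,"turn":0},{"x":0.0032,"y":0,"z":-0.0063,"turn":0},{"x":0.0036,"y":0,"z":-0.0069,"turn":0},{"x":0.0036,"y":0,"z":-0.0069,"turn":0}]' 0.02 4 >/dev/null
python3 go.py 0.084 15 5 && python3 -m crank '[{"x":0.0003,"y":0,"z":-0.0005,"turn":0},{"x":0.0006,"y":0,"z":-0.001,"turn":0},{"x":0.0009,"y":0,"z":-0.0015,"turn":0},{"x":0.0012,"y":0,"z":-0.002,"turn":0},{"x":0.0015,"y":0,"z":-0.0025,"turn":0},{"x":0.0018,"y":0,"z":-0.003,"turn":0},{"x":0.0021,"y":0,"z":-0.0035,"turn":0},{"x":0.0024,"y":0,"z":-0.004,"turn":0},{"x":0.0024,"y":0,"z":-0.004,"turn":0},{"x":0.0024,"y":0,"z":-0.004,"turn":0}]' 0.02 4 >/dev/null
python3 go.py 0.084 18 5 && python3 -m crank '[{"x":0.0003,"y":0,"z":-0.0005,"turn":0},{"x":0.0006,"y":0,"z":-0.0009,"turn":0},{"x":0.0009,"y":0,"z":-0.0013,"turn":0},{"x":0.0009,"y":0,"z":-0.0013,"turn":0}]' 0.02 4 >/dev/null && python3 go.py 0.084 19 5 && python3 -m crank '[{"x":0.0003,"y":0,"z":-0.0005,"turn":0},{"x":0.0006,"y":0,"z":-0.0009,"turn":0},{"x":0.0009,"y":0,"z":-0.0013,"turn":0},{"x":0.0009,"y":0,"z":-0.0013,"turn":0}]' 0.02 4 >/dev/null && python3 go.py 0.084 20 5
```

```text
15.0 t 25.4 [ 0.6364 -0.2176  0.0956] [-0.4 -0.3 -1.7] nose row [130 157] out -30.9 rim 65 64.9
18.0 t 26.7 [ 0.6362 -0.2152  0.0996] [ 0.6  0.2 -0.7] nose row [105 132] out -15.7 rim 69 65.0
19.0 t 27.25 [ 0.6361 -0.2143  0.1009] [ 0.3 -0.1 -0.6] nose row [ 94 121] out -8.7 rim 70 65.3
20.0 t 27.8 [ 0.636  -0.2134  0.1022] [-0.8  0.3 -0.9] nose row [ 95 122] out -8.5 rim 72 65.0
```

Smaller steps now, stopping at about 15 mm past this tube's rim (reading 17).

```bash
S='python3 go.py 0.084'
python3 -m crank '[{"x":0.0002,"y":0,"z":-0.0003,"turn":0},{"x":0.0005,"y":0,"z":-0.0006,"turn":0},{"x":0.0005,"y":0,"z":-0.0006,"turn":0}]' 0.02 4 >/dev/null && $S 20.5 16 && python3 -m crank '[{"x":0.0002,"y":0,"z":-0.0003,"turn":0},{"x":0.0005,"y":0,"z":-0.0006,"turn":0},{"x":0.0005,"y":0,"z":-0.0006,"turn":0}]' 0.02 4 >/dev/null && $S 21 16  && python3 -m crank '[{"x":0.0002,"y":0,"z":-0.0003,"turn":0},{"x":0.0005,"y":0,"z":-0.0006,"turn":0},{"x":0.0005,"y":0,"z":-0.0006,"turn":0}]' 0.02 4 >/dev/null && $S 21.5 16 && python3 -m crank '[{"x":0.0002,"y":0,"z":-0.0003,"turn":0},{"x":0.0005,"y":0,"z":-0.0006,"turn":0},{"x":0.0005,"y":0,"z":-0.0006,"turn":0}]' 0.02 4 >/dev/null && $S 22 16 && python3 -m crank '[{"x":0.0002,"y":0,"z":-0.0003,"turn":0},{"x":0.0005,"y":0,"z":-0.0006,"turn":0},{"x":0.0005,"y":0,"z":-0.0006,"turn":0}]' 0.02 4 >/dev/null && $S 22.5 16 && python3 -m crank '[{"x":0.0002,"y":0,"z":-0.0003,"turn":0},{"x":0.0005,"y":0,"z":-0.0006,"turn":0},{"x":0.0005,"y":0,"z":-0.0006,"turn":0}]' 0.02 4 >/dev/null && $S 23 16
```

```text
20.5 t 28.23 [ 0.636  -0.2129  0.1028] [-0.3 -0.4 -0.1] nose row [ 96 122] out -8.7 rim 72 65.5
21.0 t 28.65 [ 0.6359 -0.2124  0.1034] [-0.8  0.2 -0.4] nose row [ 96 122] out -8.3 rim 73 65.4
21.5 t 29.07 [ 0.6359 -0.2119  0.104 ] [ 0.3  0.  -1.1] nose row [ 84 110] out -0.5 rim 74 65.3
22.0 t 29.5 [ 0.6358 -0.2114  0.1046] [ 0.3 -0.7 -0.7] nose row [64 91] out 12.5 rim 75 65.2
22.5 t 29.93 [ 0.6358 -0.2109  0.1052] [-0.2  0.4 -0.2] nose row [59 85] out 16.3 rim 76 65.1
```

```bash
S='python3 go.py 0.084'
$S 22.5 18.5 && python3 -m crank '[{"x":0.0002,"y":0,"z":-0.0003,"turn":0},{"x":0.0002,"y":0,"z":-0.0003,"turn":0}]' 0.02 4 >/dev/null && $S 22.7 18.5 && python3 -m crank '[{"x":0.0002,"y":0,"z":-0.0003,"turn":0},{"x":0.0002,"y":0,"z":-0.0003,"turn":0}]' 0.02 4 >/dev/null && $S 23 18.5 && python3 -m crank '[{"x":0.0002,"y":0,"z":-0.0003,"turn":0},{"x":0.0002,"y":0,"z":-0.0003,"turn":0}]' 0.02 4 >/dev/null && $S 23.2 18.5
```

```text
22.5 t 29.98 [ 0.6358 -0.2109  0.1052] [ 0.9 -0.3 -0.4] nose row [59 85] out 16.3 rim 76 65.1
22.7 t 30.27 [ 0.6357 -0.2107  0.1054] [ 0.1 -0.1 -0.3] nose row [59 85] out 16.6 rim 76 65.3
23.0 t 30.57 [ 0.6357 -0.2105  0.1058] [-0.1  0.2 -1.8] nose row [60 85] out 16.2 rim 77 64.9
23.2 t 30.88 [ 0.6357 -0.2103  0.1061] [-1.   0.7 -0.1] nose row [60 86] out 16.5 rim 77 65.1
```

```bash
S='python3 go.py 0.084'
python3 -m crank '[{"x":0.0003,"y":0,"z":-0.0004,"turn":0},{"x":0.0003,"y":0,"z":-0.0004,"turn":0}]' 0.02 4 >/dev/null && $S 23.5 18.5 && python3 -m crank '[{"x":0.0003,"y":0,"z":-0.0004,"turn":0},{"x":0.0003,"y":0,"z":-0.0004,"turn":0}]' 0.02 4 >/dev/null && $S 23.8 18.5 && python3 -m crank '[{"x":0.0003,"y":0,"z":-0.0004,"turn":0},{"x":0.0003,"y":0,"z":-0.0004,"turn":0}]' 0.02 4 >/dev/null && $S 24.1 18.5 && python3 -m crank '[{"x":0.0003,"y":0,"z":-0.0004,"turn":0},{"x":0.0003,"y":0,"z":-0.0004,"turn":0}]' 0.02 4 >/dev/null && $S 24.4 18.5 && python3 -m crank '[{"x":0.0003,"y":0,"z":-0.0004,"turn":0},{"x":0.0003,"y":0,"z":-0.0004,"turn":0}]' 0.02 4 >/dev/null && $S 24.7 18.5 && python3 -m crank '[{"x":0.0003,"y":0,"z":-0.0004,"turn":0},{"x":0.0003,"y":0,"z":-0.0004,"turn":0}]' 0.02 4 >/dev/null && $S 25 18.5
```

```text
23.5 t 31.18 [ 0.6357 -0.21    0.1065] [ 0.1 -0.5 -1. ] nose row [59 76] out 17.6 rim 77 65.4
23.8 t 31.48 [ 0.6357 -0.2097  0.1069] [-0.4 -0.5 -0.6] nose row [45 71] out 27.4 rim 78 65.1
```

```bash
python3 -m crank '[{"x":-0.0006,"y":0,"z":0.0008,"turn":0},{"x":-0.0014,"y":0,"z":0.0018,"turn":0},{"x":-0.0022,"y":0,"z":0.0028,"turn":0},{"x":-0.003,"y":0,"z":0.0039,"turn":0},{"x":-0.0038,"y":0,"z":0.005,"turn":0},{"x":-0.0046,"y":0,"z":0.0062,"turn":0},{"x":-0.0054,"y":0,"z":0.0075,"turn":0},{"x":-0.0062,"y":0,"z":0.0088,"turn":0},{"x":-0.007,"y":0,"z":0.0102,"turn":0},{"x":-0.0078,"y":0,"z":0.0116,"turn":0},{"x":-0.0086,"y":0,"z":0.0131,"turn":0},{"x":-0.0094,"y":0,"z":0.0146,"turn":0}]' 0.02 4 >/dev/null; python3 go.py 0.084 12 0
python3 -m crank '[{"x":-0.0007,"y":0,"z":0.0014,"turn":0},{"x":-0.0014,"y":0,"z":0.0028,"turn":0},{"x":-0.0021,"y":0,"z":0.0042,"turn":0},{"x":-0.0028,"y":0,"z":0.0056,"turn":0},{"x":-0.0034,"y":0,"z":0.007,"turn":0},{"x":-0.004,"y":0,"z":0.0084,"turn":0},{"x":-0.0046,"y":0,"z":0.0098,"turn":0},{"x":-0.0052,"y":0,"z":0.0112,"turn":0},{"x":-0.0058,"y":0,"z":0.0126,"turn":0},{"x":-0.0064,"y":0,"z":0.014,"turn":0},{"x":-0.007,"y":0,"z":0.0156,"turn":0},{"x":-0.0074,"y":0,"z":0.0178,"turn":0}]' 0.02 4 ; python3 go.py 0.084 0 0 c1; python3 pf.py pics/c1.png 280 0 100
```

```text
12.0 t 33.02 [ 0.6365 -0.2193  0.092 ] [ 1.7  0.4 -0.6] nose row [ 5 38] out 33.8 rim 61 65.7
time_s: 34.52
tool_pos: [0.6374, -0.2267, 0.0748]
tool_rot: [180.0, 0.0, 95.7]
force: [-1.5, 0.4, 3.6]
grip_width: 0.0299
grasp_force: 4.0
0.0 t 34.58 [ 0.6374 -0.2268  0.0746] [-0.3  0.6  1.6] nose row [ 0 17] out 23.0 rim 48 65.3
0 244 224 110 | 2 244 223 110 | 4 244 224 110 | 6 244 224 110 | 8 244 224 110 | 10 244 223 110 | 12 243 223 110 | 14 244 223 111 | 16 244 223 111 | 18 231 221 197 | 20 231 229 227 | 22 231 229 227 | 24 231 229 227 | 26 231 229 227 | 28 231 229 227 | 30 231 229 227 | 32 231 229 227 | 34 231 229 227 | 36 231 229 227 | 38 231 229 227 | 40 231 229 228 | 42 231 228 227 | 44 232 229 228 | 46 231 229 228 | 48 72 69 66 | 50 73 71 67 | 52 74 71 68 | 54 73 71 68 | 56 73 71 69 | 58 73 70 68 | 60 138 135 134 | 62 214 211 210 | 64 230 228 227 | 66 232 229 228 | 68 232 229 228 | 70 232 229 228 | 72 232 229 228 | 74 232 229 228 | 76 232 229 229 | 78 231 229 228 | 80 231 229 228 | 82 232 229 228 | 84 231 229 228 | 86 231 229 228 | 88 231 229 228 | 90 232 229 228 | 92 231 229 228 | 94 232 229 228 | 96 222 223 225 | 98 214 215 218 |
```

```bash
python3 -m crank '[{"x":0,"y":0,"z":0,"turn":0},{"x":0,"y":0,"z":0,"turn":0},{"x":0,"y":0,"z":-0.01,"turn":0},{"x":0,"y":0,"z":-0.03,"turn":0},{"x":0,"y":-0.01,"z":-0.06,"turn":0},{"x":0,"y":-0.03,"z":-0.1,"turn":0},{"x":0,"y":-0.06,"z":-0.13,"turn":0},{"x":0,"y":-0.083,"z":-0.13,"turn":0},{"x":0,"y":-0.083,"z":-0.13,"turn":0},{"x":0,"y":-0.083,"z":-0.13,"turn":0}]' 0.06 4 >/dev/null
cat > noses.py <<'E'
import sys; from h import *
# from above: nose, rim and centre-line of every tube, cradle mm
cal,im=shot('wrist',sys.argv[1]); q=lambda P:((P-CR)@CX*1000,(P-CR)@CY*1000)
for n,sl in(('A',-.084),('B',0),('C',.084)):
    C=CR+CX*sl
    u=np.array([proj(cal,C+CY*y+[0,0,.065])[0] for y in np.arange(.14,.0,-.0005)])
    px=np.array([im[int(v[1]),int(v[0])-3:int(v[0])+4].mean(0) for v in u]) ; ys=np.arange(140,0,-.5)
    yel=ys[px[:,0]-px[:,2]>40]; dk=ys[px.max(1)<95]; dk=dk[(dk>50)&(dk<72)]
    nose=yel[0] if len(yel) else np.nan
    # centre line of band
    row=int(proj(cal,C+CY*(nose-7)/1000+[0,0,.065])[0,1]); cx=int(proj(cal,C+CY*(nose-7)/1000+[0,0,.065])[0,0])
    seg=im[row,cx-40:cx+40].astype(int); xs=np.where(seg[:,0]-seg[:,2]>40)[0]; xs=xs[np.abs(xs-40)<16]
    xc=q(plane(cal,[[cx-40+xs.mean(),row]],.058)[0])[0] if len(xs) else np.nan
    print(n,'nose y',nose,'dark rim',dk[[0,-1]] if len(dk) else None,'x centre',round(xc,1))
E
python3 noses.py n1
```

```text
A nose y 29.5 dark rim [61. 55.] x centre -85.6
B nose y 84.0 dark rim [61.5 57.5] x centre 2.2
C nose y 94.5 dark rim [65.  61.5] x centre 83.8
```

View pics/n1.png

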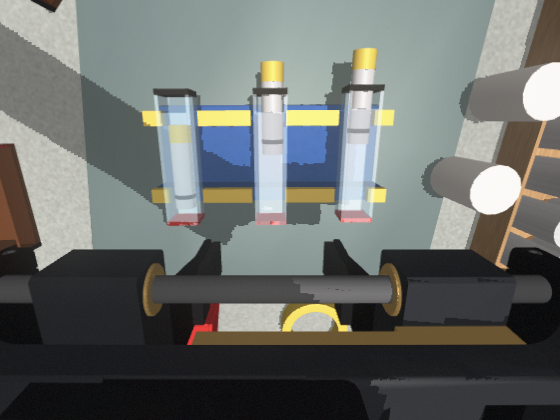

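```bash
cat > tt.py <<'E'
import sys; from h import *
np.set_printoptions(precision=4,suppress=True)
x,y,z=map(float,sys.argv[1:4]); o=env.get_obs(); P=CR+CX*x/1000+CY*y/1000+[0,0,z]
print('at',o['tool_pos'],o['tool_rot'].round(1),'cradle mm',((o['tool_pos']-CR)@CX*1000).round(1),((o['tool_pos']-CR)@CY*1000).round(1),'shift',totool(P,o))
E
python3 tt.py 84.5 89.5 .064
```

```text
at [ 0.5557 -0.234   0.2047] [180.    0.   95.7] cradle mm 2.8 -41.9 shift [0.131  0.0823 0.1407]
```

```bash
python3 -m crank '[{"x":0.04,"y":0.025,"z":0,"turn":0},{"x":0.08,"y":0.05,"z":0.01,"turn":0},{"x":0.11,"y":0.07,"z":0.02,"turn":0},{"x":0.131,"y":0.082,"z":0.04,"turn":0},{"x":0.131,"y":0.082,"z":0.08,"turn":0},{"x":0.131,"y":0.082,"z":0.115,"turn":0},{"x":0.131,"y":0.082,"z":0.135,"turn":0},{"x":0.131,"y":0.082,"z":0.141,"turn":0},{"x":0.131,"y":0.082,"z":0.141,"turn":0}]' 0.045 3 >/dev/null
python3 -m crank '[{"x":0,"y":0,"z":0,"turn":0},{"x":0,"y":0,"z":0,"turn":0},{"x":0,"y":0,"z":0,"turn":0},{"x":0,"y":0,"z":0,"turn":0},{"x":0,"y":0,"z":0,"turn":0}]' 0.012 3
python3 -m crank '[{"x":-0.001,"y":0,"z":0,"turn":0},{"x":-0.002,"y":0,"z":0,"turn":0},{"x":-0.003,"y":0,"z":0,"turn":0},{"x":-0.0045,"y":0,"z":0,"turn":0},{"x":-0.006,"y":0,"z":0,"turn":0},{"x":-0.0075,"y":0,"z":0,"turn":0},{"x":-0.0085,"y":0,"z":0,"turn":0},{"x":-0.0085,"y":0,"z":0,"turn":0},{"x":-0.0085,"y":0,"z":0,"turn":0}]' 0.012 3
python3 -m crank '[{"x":0,"y":0,"z":0,"turn":0},{"x":0,"y":0,"z":0,"turn":0},{"x":0,"y":0,"z":-0.01,"turn":0},{"x":0,"y":0,"z":-0.04,"turn":0},{"x":-0.03,"y":-0.02,"z":-0.09,"turn":0},{"x":-0.06,"y":-0.04,"z":-0.141,"turn":0},{"x":-0.1,"y":-0.07,"z":-0.141,"turn":0},{"x":-0.122,"y":-0.082,"z":-0.141,"turn":0},{"x":-0.122,"y":-0.082,"z":-0.141,"turn":0},{"x":-0.122,"y":-0.082,"z":-0.141,"turn":0}]' 0.045 3 >/dev/null
python3 noses.py n2
```

```text
time_s: 37.62
tool_pos: [0.6236, -0.0961, 0.0637]
tool_rot: [180.0, -0.0, 95.7]
force: [0.1, 0.5, 0.5]
grip_width: 0.0197
grasp_force: 3.0
time_s: 38.75
tool_pos: [0.6242, -0.105, 0.0634]
tool_rot: [180.0, 0.0, 95.7]
force: [0.4, -0.7, 1.0]
grip_width: 0.0197
grasp_force: 3.0
A nose y 30.5 dark rim [61. 55.] x centre -85.4
B nose y 84.0 dark rim [61.5 57.5] x centre 2.3
C nose y 86.0 dark rim [65. 61.] x centre 83.0
```

```bash
python3 tt.py -84 -42.5 .0735
```

```text
at [ 0.5557 -0.2322  0.2044] [180.   -0.1  95.8] cradle mm 2.9 -40.1 shift [-0.0019 -0.0869  0.1309]
```

```bash
S='python3 go.py -0.084'
python3 -m crank '[{"x":0,"y":-0.03,"z":0.01,"turn":0},{"x":-0.001,"y":-0.06,"z":0.03,"turn":0},{"x":-0.002,"y":-0.087,"z":0.06,"turn":0},{"x":-0.002,"y":-0.087,"z":0.1,"turn":0},{"x":-0.002,"y":-0.087,"z":0.125,"turn":0},{"x":-0.002,"y":-0.087,"z":0.131,"turn":0},{"x":-0.002,"y":-0.087,"z":0.131,"turn":0},{"x":-0.002,"y":-0.087,"z":0.131,"turn":0}]' 0.06 4 >/dev/null
python3 -m crank '[{"x":0,"y":0,"z":0,"turn":0},{"x":0,"y":0,"z":0,"turn":0},{"x":0,"y":0,"z":0,"turn":0},{"x":0,"y":0,"z":0,"turn":0},{"x":0,"y":0,"z":0,"turn":0}]' 0.02 4
$S 0 0 
python3 -m crank '[{"x":0.0003,"y":0,"z":-0.0012,"turn":0},{"x":0.0007,"y":0,"z":-0.0025,"turn":0},{"x":0.001,"y":0,"z":-0.0037,"turn":0},{"x":0.0014,"y":0,"z":-0.005,"turn":0},{"x":0.0018,"y":0,"z":-0.0062,"turn":0},{"x":0.0023,"y":0,"z":-0.0074,"turn":0},{"x":0.0028,"y":0,"z":-0.0086,"turn":0},{"x":0.0033,"y":0,"z":-0.01,"turn":0},{"x":0.0038,"y":0,"z":-0.0112,"turn":0},{"x":0.0043,"y":0,"z":-0.0124,"turn":0},{"x":0.0048,"y":0,"z":-0.0136,"turn":0},{"x":0.0053,"y":0,"z":-0.0148,"turn":0}]' 0.02 4 >/dev/null
$S 10 0 && python3 -m crank '[{"x":0.0004,"y":0,"z":-0.0007,"turn":0},{"x":0.0007,"y":0,"z":-0.0014,"turn":0},{"x":0.0011,"y":0,"z":-0.0021,"turn":0},{"x":0.0014,"y":0,"z":-0.0028,"turn":0},{"x":0.0018,"y":0,"z":-0.0035,"turn":0},{"x":0.0022,"y":0,"z":-0.0042,"turn":0},{"x":0.0025,"y":0,"z":-0.0049,"turn":0},{"x":0.0029,"y":0,"z":-0.0056,"turn":0},{"x":0.0032,"y":0,"z":-0.0063,"turn":0},{"x":0.0036,"y":0,"z":-0.0069,"turn":0},{"x":0.0036,"y":0,"z":-0.0069,"turn":0}]' 0.02 4 >/dev/null
$S 15 0 a15
```

```text
time_s: 41.68
tool_pos: [0.4684, -0.2448, 0.0736]
tool_rot: [180.0, -0.0, 95.7]
force: [-0.8, -0.4, 0.6]
grip_width: 0.0297
grasp_force: 4.0
0.0 t 41.73 [ 0.4683 -0.2448  0.0735] [-0.  -0.1  1.1] nose row [123 156] out -31.2 rim 53 61.1
10.0 t 43.27 [ 0.4679 -0.2394  0.0885] [-0.2  0.8 -1.3] nose row [126 155] out -32.0 rim 62 61.0
15.0 t 44.7 [ 0.4674 -0.2359  0.0952] [ 0.5  0.4 -1.1] nose row [128 156] out -32.0 rim 67 61.4
```

```bash
S='python3 go.py -0.084'
python3 -m crank '[{"x":0.0003,"y":0,"z":-0.0005,"turn":0},{"x":0.0006,"y":0,"z":-0.001,"turn":0},{"x":0.0009,"y":0,"z":-0.0015,"turn":0},{"x":0.0012,"y":0,"z":-0.002,"turn":0},{"x":0.0015,"y":0,"z":-0.0025,"turn":0},{"x":0.0018,"y":0,"z":-0.003,"turn":0},{"x":0.0021,"y":0,"z":-0.0035,"turn":0},{"x":0.0024,"y":0,"z":-0.004,"turn":0},{"x":0.0024,"y":0,"z":-0.004,"turn":0},{"x":0.0024,"y":0,"z":-0.004,"turn":0}]' 0.02 4 >/dev/null
$S 18 -3 && python3 -m crank '[{"x":0.0003,"y":0,"z":-0.0005,"turn":0},{"x":0.0006,"y":0,"z":-0.0009,"turn":0},{"x":0.0009,"y":0,"z":-0.0013,"turn":0},{"x":0.0009,"y":0,"z":-0.0013,"turn":0}]' 0.02 4 >/dev/null && $S 19 -3 && python3 -m crank '[{"x":0.0003,"y":0,"z":-0.0005,"turn":0},{"x":0.0006,"y":0,"z":-0.0009,"turn":0},{"x":0.0009,"y":0,"z":-0.0013,"turn":0},{"x":0.0009,"y":0,"z":-0.0013,"turn":0}]' 0.02 4 >/dev/null && $S 20 -3 && python3 -m crank '[{"x":0.0003,"y":0,"z":-0.0004,"turn":0},{"x":0.0005,"y":0,"z":-0.0007,"turn":0},{"x":0.0005,"y":0,"z":-0.0007,"turn":0}]' 0.02 4 >/dev/null && $S 20.5 -3 && python3 -m crank '[{"x":0.0003,"y":0,"z":-0.0004,"turn":0},{"x":0.0005,"y":0,"z":-0.0007,"turn":0},{"x":0.0005,"y":0,"z":-0.0007,"turn":0}]' 0.02 4 >/dev/null && $S 21 -3
```

```text
18.0 t 46.0 [ 0.4672 -0.2335  0.0992] [-0.4  1.6 -0.4] nose row [101 128] out -15.8 rim 71 61.4
19.0 t 46.55 [ 0.4671 -0.2326  0.1005] [-0.1 -1.1 -0.2] nose row [100 127] out -14.6 rim 73 61.1
20.0 t 47.1 [ 0.467  -0.2317  0.1018] [ 0.   0.9 -0.8] nose row [101 128] out -14.5 rim 74 61.4
20.5 t 47.52 [ 0.467  -0.2312  0.1025] [ 0.   0.3 -0.2] nose row [101 128] out -14.1 rim 75 61.3
21.0 t 47.95 [ 0.4669 -0.2307  0.1032] [ 0.5  0.5 -0.9] nose row [101 127] out -13.7 rim 76 61.2
```

```bash
S='python3 go.py -0.084'
python3 -m crank '[{"x":0.0002,"y":0,"z":-0.0003,"turn":0},{"x":0.0004,"y":0,"z":-0.0005,"turn":0},{"x":0.0004,"y":0,"z":-0.0005,"turn":0}]' 0.02 4 >/dev/null && $S 21.4 5 && python3 -m crank '[{"x":0.0002,"y":0,"z":-0.0003,"turn":0},{"x":0.0004,"y":0,"z":-0.0005,"turn":0},{"x":0.0004,"y":0,"z":-0.0005,"turn":0}]' 0.02 4 >/dev/null && $S 21.8 5 && python3 -m crank '[{"x":0.0002,"y":0,"z":-0.0003,"turn":0},{"x":0.0004,"y":0,"z":-0.0005,"turn":0},{"x":0.0004,"y":0,"z":-0.0005,"turn":0}]' 0.02 4 >/dev/null && $S 22.2 5 && python3 -m crank '[{"x":0.0002,"y":0,"z":-0.0003,"turn":0},{"x":0.0004,"y":0,"z":-0.0005,"turn":0},{"x":0.0004,"y":0,"z":-0.0005,"turn":0}]' 0.02 4 >/dev/null && $S 22.6 5 && python3 -m crank '[{"x":0.0002,"y":0,"z":-0.0003,"turn":0},{"x":0.0004,"y":0,"z":-0.0005,"turn":0},{"x":0.0004,"y":0,"z":-0.0005,"turn":0}]' 0.02 4 >/dev/null && $S 23 5 && python3 -m crank '[{"x":0.0002,"y":0,"z":-0.0003,"turn":0},{"x":0.0004,"y":0,"z":-0.0005,"turn":0},{"x":0.0004,"y":0,"z":-0.0005,"turn":0}]' 0.02 4 >/dev/null && $S 23.4 5; $S 23.4 5; $S 23.4 5
```

```text
21.4 t 48.38 [ 0.4668 -0.2303  0.1037] [-0.2 -0.  -1.3] nose row [ 85 107] out -3.7 rim 76 61.5
21.8 t 48.8 [ 0.4668 -0.2299  0.1042] [ 0.5 -0.4 -1. ] nose row [56 76] out 14.7 rim 77 61.3
23.4 t 48.85 [ 0.4668 -0.2299  0.1042] [ 0.4  0.2 -1.4] nose row [55 76] out 15.2 rim 77 60.7
23.4 t 48.9 [ 0.4668 -0.2299  0.1042] [-0.1  0.9 -1.3] nose row [55 76] out 15.2 rim 77 60.7
```

```bash
python3 -m crank '[{"x":-0.0003,"y":0,"z":0.0004,"turn":0},{"x":-0.0008,"y":0,"z":0.0011,"turn":0},{"x":-0.0015,"y":0,"z":0.002,"turn":0},{"x":-0.0022,"y":0,"z":0.003,"turn":0},{"x":-0.003,"y":0,"z":0.0042,"turn":0},{"x":-0.0038,"y":0,"z":0.0054,"turn":0},{"x":-0.0046,"y":0,"z":0.0067,"turn":0},{"x":-0.0054,"y":0,"z":0.008,"turn":0},{"x":-0.0062,"y":0,"z":0.0094,"turn":0},{"x":-0.007,"y":0,"z":0.0108,"turn":0},{"x":-0.0077,"y":0,"z":0.0122,"turn":0},{"x":-0.0084,"y":0,"z":0.0136,"turn":0}]' 0.02 4 >/dev/null; python3 go.py -0.084 12 0
python3 -m crank '[{"x":-0.0007,"y":0,"z":0.0014,"turn":0},{"x":-0.0014,"y":0,"z":0.0028,"turn":0},{"x":-0.002,"y":0,"z":0.0042,"turn":0},{"x":-0.0026,"y":0,"z":0.0056,"turn":0},{"x":-0.0032,"y":0,"z":0.007,"turn":0},{"x":-0.0038,"y":0,"z":0.0084,"turn":0},{"x":-0.0044,"y":0,"z":0.0098,"turn":0},{"x":-0.0049,"y":0,"z":0.0112,"turn":0},{"x":-0.0054,"y":0,"z":0.0126,"turn":0},{"x":-0.0058,"y":0,"z":0.014,"turn":0},{"x":-0.0062,"y":0,"z":0.0154,"turn":0},{"x":-0.0065,"y":0,"z":0.017,"turn":0}]' 0.02 4
python3 -m crank '[{"x":0,"y":0,"z":0,"turn":0},{"x":0,"y":0,"z":0,"turn":0},{"x":0,"y":0,"z":-0.01,"turn":0},{"x":0,"y":0,"z":-0.03,"turn":0},{"x":0,"y":0.01,"z":-0.06,"turn":0},{"x":0,"y":0.03,"z":-0.1,"turn":0},{"x":0,"y":0.06,"z":-0.131,"turn":0},{"x":0,"y":0.084,"z":-0.131,"turn":0},{"x":0,"y":0.084,"z":-0.131,"turn":0},{"x":0,"y":0.084,"z":-0.131,"turn":0}]' 0.06 4 >/dev/null
python3 noses.py n3; python3 tt.py -84.5 75 .064
```

```text
12.0 t 50.45 [ 0.4676 -0.2384  0.0903] [0.1 0.3 0.9] nose row [34 62] out 15.4 rim 63 61.2
time_s: 51.95
tool_pos: [0.4683, -0.245, 0.0739]
tool_rot: [180.0, 0.0, 95.7]
force: [-1.8, 0.5, 3.9]
grip_width: 0.0304
grasp_force: 4.0
A nose y 77.5 dark rim [61.5 57.5] x centre -85.0
B nose y 84.0 dark rim [61.5 58. ] x centre 2.4
C nose y 85.5 dark rim [65.  61.5] x centre 82.6
at [ 0.5505 -0.237   0.2043] [-179.9   -0.    95.6] cradle mm -2.7 -44.4 shift [ 0.1196 -0.0813  0.1405]
```

```bash
python3 -m crank '[{"x":0.04,"y":-0.027,"z":0,"turn":0},{"x":0.08,"y":-0.054,"z":0.01,"turn":0},{"x":0.11,"y":-0.075,"z":0.02,"turn":0},{"x":0.12,"y":-0.081,"z":0.04,"turn":0},{"x":0.12,"y":-0.081,"z":0.08,"turn":0},{"x":0.12,"y":-0.081,"z":0.115,"turn":0},{"x":0.12,"y":-0.081,"z":0.135,"turn":0},{"x":0.12,"y":-0.081,"z":0.1405,"turn":0},{"x":0.12,"y":-0.081,"z":0.1405,"turn":0},{"x":0.12,"y":-0.081,"z":0.1405,"turn":0}]' 0.045 3 >/dev/null
python3 -m crank '[{"x":0,"y":0,"z":0,"turn":0},{"x":0,"y":0,"z":0,"turn":0},{"x":0,"y":0,"z":0,"turn":0},{"x":0,"y":0,"z":0,"turn":0},{"x":0,"y":0,"z":0,"turn":0}]' 0.012 3
python3 -m crank '[{"x":0.001,"y":0,"z":0,"turn":0},{"x":0.002,"y":0,"z":0,"turn":0},{"x":0.003,"y":0,"z":0,"turn":0},{"x":0.004,"y":0,"z":0,"turn":0},{"x":0.004,"y":0,"z":0,"turn":0},{"x":0.004,"y":0,"z":0,"turn":0}]' 0.012 3
python3 -m crank '[{"x":0,"y":0,"z":0,"turn":0},{"x":0,"y":0,"z":0,"turn":0},{"x":0,"y":0,"z":-0.01,"turn":0},{"x":0,"y":0,"z":-0.04,"turn":0},{"x":-0.03,"y":0.02,"z":-0.09,"turn":0},{"x":-0.06,"y":0.04,"z":-0.14,"turn":0},{"x":-0.1,"y":0.07,"z":-0.14,"turn":0},{"x":-0.122,"y":0.081,"z":-0.14,"turn":0},{"x":-0.122,"y":0.081,"z":-0.14,"turn":0},{"x":-0.122,"y":0.081,"z":-0.14,"turn":0}]' 0.045 3 >/dev/null
python3 noses.py n4; python3 tt.py -84.5 78 .064
python3 - <<'E'
from h import *
cal,im=shot('top','top2'); m=mask(im,(6,150,80),(18,255,255)); m[:150]=0
for i,a,c in blobs(m,150)[0]:
    pts=np.argwhere(blobs(m)[1]==i)[:,::-1]; print(a,c,cv2.minAreaRect(plane(cal,pts,.05)[:,:2].astype(np.float32)))
cal,im=shot('scene','scene2')
E
```

```text
time_s: 55.12
tool_pos: [0.4594, -0.125, 0.0641]
tool_rot: [180.0, -0.0, 95.7]
force: [0.3, 0.5, 0.2]
grip_width: 0.0198
grasp_force: 3.0
time_s: 55.88
tool_pos: [0.459, -0.1209, 0.0641]
tool_rot: [180.0, -0.0, 95.7]
force: [-0.1, -1.0, 0.9]
grip_width: 0.0197
grasp_force: 3.0
A nose y 81.5 dark rim [61.  57.5] x centre -82.7
B nose y 84.0 dark rim [61.5 58. ] x centre 2.4
C nose y 86.0 dark rim [65. 61.] x centre 82.8
at [ 0.5513 -0.2333  0.2041] [-180.    -0.1   95.7] cradle mm -1.6 -40.8 shift [ 0.119  -0.0823  0.1403]
663 [227.9668175 173.7254902] ((0.6525918245315552, 0.17539656162261963), (0.11552972346544266, 0.07313427329063416), 4.619382858276367)
206 [294.23786408 276.55825243] ((0.34658899903297424, -0.01281999796628952), (0.11077195405960083, 0.02558436430990696), 52.34880065917969)
347 [432.61959654 284.67146974] ((0.3066469728946686, -0.4277210235595703), (0.029702242463827133, 0.11207766830921173), 79.31446075439453)
```

```bash
python3 tt.py 83.2 76.5 .066
```

```text
at [ 0.5514 -0.2332  0.2042] [180.   -0.1  95.7] cradle mm -1.5 -40.8 shift [0.1167 0.0852 0.1384]
```

```bash
python3 -m crank '[{"x":0.04,"y":0.03,"z":0,"turn":0},{"x":0.08,"y":0.06,"z":0.01,"turn":0},{"x":0.11,"y":0.08,"z":0.02,"turn":0},{"x":0.117,"y":0.085,"z":0.04,"turn":0},{"x":0.117,"y":0.085,"z":0.08,"turn":0},{"x":0.117,"y":0.085,"z":0.115,"turn":0},{"x":0.117,"y":0.085,"z":0.133,"turn":0},{"x":0.117,"y":0.085,"z":0.1385,"turn":0},{"x":0.117,"y":0.085,"z":0.1385,"turn":0},{"x":0.117,"y":0.085,"z":0.1385,"turn":0}]' 0.045 3 >/dev/null
python3 -m crank '[{"x":0,"y":0,"z":0,"turn":0},{"x":0,"y":0,"z":0,"turn":0},{"x":0,"y":0,"z":0,"turn":0},{"x":0,"y":0,"z":0,"turn":0},{"x":0,"y":0,"z":0,"turn":0}]' 0.01 20
python3 -m crank '[{"x":0.003,"y":0,"z":-0.001,"turn":0},{"x":0.008,"y":0,"z":-0.002,"turn":0},{"x":0.014,"y":0,"z":-0.003,"turn":0},{"x":0.021,"y":0,"z":-0.003,"turn":0},{"x":0.028,"y":0,"z":-0.003,"turn":0},{"x":0.035,"y":0,"z":-0.003,"turn":0},{"x":0.042,"y":0,"z":-0.003,"turn":0},{"x":0.05,"y":0,"z":-0.003,"turn":0},{"x":0.058,"y":0,"z":-0.003,"turn":0},{"x":0.066,"y":0,"z":-0.003,"turn":0},{"x":0.074,"y":0,"z":-0.003,"turn":0},{"x":0.08,"y":0,"z":-0.004,"turn":0}]' 0.01 20
python3 -m crank '[{"x":0.002,"y":0,"z":-0.03,"turn":0},{"x":0.002,"y":0,"z":-0.07,"turn":0},{"x":0.002,"y":0,"z":-0.11,"turn":0},{"x":0.002,"y":0,"z":-0.13,"turn":0},{"x":0.002,"y":0,"z":-0.13,"turn":0}]' 0.01 20
python3 - <<'E'
from h import *
cal,im=shot('wrist','d1'); s,im2=shot('scene')
a=cv2.resize(im,(460,345)); b=cv2.resize(im2[130:270,180:360],(340,264),interpolation=cv2.INTER_CUBIC); c=np.zeros((345,800,3),np.uint8); c[:,:460]=a; c[:264,460:]=b
cv2.imwrite('pics/d1v.png',c[:,:,::-1])
E
```

```text
time_s: 59.15
tool_pos: [0.6248, -0.1096, 0.0657]
tool_rot: [180.0, -0.0, 95.7]
force: [-0.6, -0.2, 1.1]
grip_width: 0.0193
grasp_force: 20.0
time_s: 60.65
tool_pos: [0.6167, -0.0293, 0.0695]
tool_rot: [-180.0, -0.0, 95.7]
force: [-0.3, -0.1, -1.3]
grip_width: 0.0195
grasp_force: 20.4
time_s: 61.28
tool_pos: [0.6173, -0.0281, 0.2006]
tool_rot: [179.9, -0.0, 95.7]
force: [-0.0, 0.1, -0.9]
grip_width: 0.0195
grasp_force: 21.1
```

View pics/d1v.png

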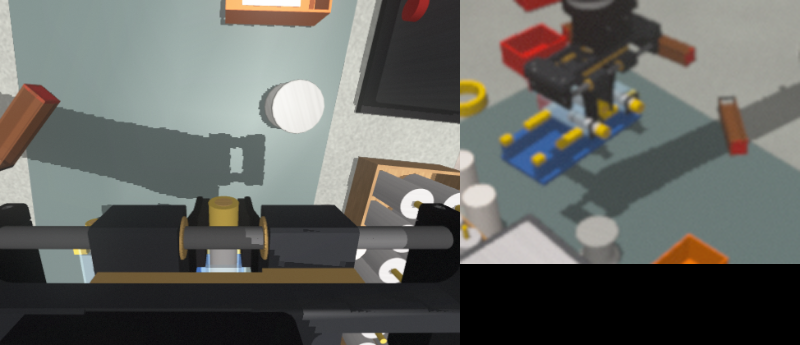

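```bash
python3 -m crank '[{"x":0.02,"y":0.005,"z":-0.01,"turn":0},{"x":0.045,"y":0.015,"z":-0.02,"turn":0},{"x":0.07,"y":0.025,"z":-0.02,"turn":0},{"x":0.085,"y":0.03,"z":-0.02,"turn":0},{"x":0.085,"y":0.03,"z":-0.02,"turn":0},{"x":0.085,"y":0.03,"z":-0.02,"turn":0}]' 0.01 20
cat > tote.py <<'E'
import sys; from h import *
cal,im=shot('wrist',sys.argv[1]); m=mask(im,(5,130,60),(18,255,255)); m[250:]=0
m=cv2.morphologyEx(m,cv2.MORPH_OPEN,np.ones((3,3),np.uint8))
bl,l=blobs(m,800)
for i,a,c in sorted(bl,key=lambda b:-b[1])[:2]:
    pts=np.argwhere(l==i)[:,::-1]; r=cv2.minAreaRect(plane(cal,pts,.05)[:,:2].astype(np.float32)); print(a,c.round(),pts.min(0),pts.max(0),r)
E
python3 tote.py d2
```

```text
time_s: 62.12
tool_pos: [0.6377, 0.058, 0.2192]
tool_rot: [-180.0, 0.1, 95.6]
force: [-0.3, -0.4, -1.9]
grip_width: 0.0194
grasp_force: 21.2
1801 [ 25. 217.] [  0 183] [ 55 249] ((0.36887839436531067, 0.002872779965400696), (0.09587638080120087, 0.028204506263136864), 52.31697463989258)
```

View pics/d2.png

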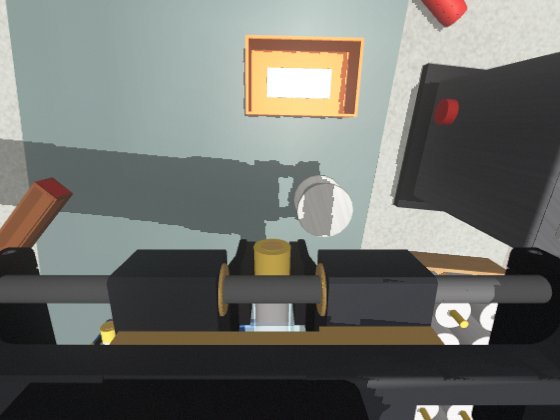

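Run:
```python
from h import *
np.set_printoptions(precision=4,suppress=True)
cal=imaging.get_calibration('wrist')
P=plane(cal,[[245,36],[363,38],[357,117],[247,115]],.05); print(P); c=P.mean(0); print(c)
for i in range(4): print(np.linalg.norm(P[i]-P[i-1]),np.degrees(np.arctan2(*(P[i]-P[i-1])[1::-1])))
y=np.radians(4.5); u=np.array([np.cos(y),np.sin(y),0]); T=c-.032*u; T[2]=.2192
print(T,totool(T))
```

```text
[[0.5983 0.207  0.05  ]
 [0.7076 0.216  0.05  ]
 [0.7143 0.1459 0.05  ]
 [0.6053 0.1372 0.05  ]]
[0.6564 0.1765 0.05  ]
0.0701314292994452 95.78493411082358
0.10967304592948407 4.724204001907663
0.07038644057820598 -84.5353270998681
0.10928469495190199 -175.41271261644002
[0.6245 0.174  0.2192] [ 0.117  -0.002   0.0001]
```

```bash
python3 -m crank '[{"x":0.01,"y":0,"z":0,"turn":-0.16},{"x":0.025,"y":0,"z":0,"turn":-0.34},{"x":0.04,"y":0,"z":0,"turn":-0.52},{"x":0.055,"y":0,"z":0,"turn":-0.7},{"x":0.07,"y":0,"z":0,"turn":-0.88},{"x":0.085,"y":-0.001,"z":0,"turn":-1.06},{"x":0.1,"y":-0.002,"z":0,"turn":-1.24},{"x":0.119,"y":-0.002,"z":0,"turn":-1.42},{"x":0.119,"y":-0.002,"z":0,"turn":-1.555},{"x":0.119,"y":-0.002,"z":0,"turn":-1.555},{"x":0.119,"y":-0.002,"z":0,"turn":-1.555},{"x":0.119,"y":-0.002,"z":0,"turn":-1.555}]' 0.01 20
python3 -m crank '[{"x":0,"y":0,"z":0.04,"turn":0},{"x":0,"y":0,"z":0.08,"turn":0},{"x":0,"y":0,"z":0.115,"turn":0},{"x":0,"y":0,"z":0.14,"turn":0},{"x":0,"y":0,"z":0.14,"turn":0}]' 0.01 20
```

```text
time_s: 63.68
tool_pos: [0.6244, 0.177, 0.2196]
tool_rot: [-180.0, 0.0, -175.4]
force: [0.4, 0.5, -2.4]
grip_width: 0.0193
grasp_force: 21.2
time_s: 64.3
tool_pos: [0.623, 0.1772, 0.0777]
tool_rot: [-179.9, -0.2, -175.3]
force: [0.1, 0.7, -0.7]
grip_width: 0.0194
grasp_force: 20.0
```

```bash
python3 -m crank '[{"x":0.001,"y":0,"z":0.015,"turn":0},{"x":0.001,"y":0,"z":0.03,"turn":0},{"x":0.001,"y":0,"z":0.04,"turn":0},{"x":0.001,"y":0,"z":0.047,"turn":0},{"x":0.001,"y":0,"z":0.05,"turn":0},{"x":0.001,"y":0,"z":0.05,"turn":0}]' 0.01 20
```

```text
time_s: 65.05
tool_pos: [0.6232, 0.1776, 0.0295]
tool_rot: [-180.0, -0.0, -175.2]
force: [-1.2, 0.0, 0.1]
grip_width: 0.0195
grasp_force: 21.2
```

```bash
python3 -m crank '[{"x":0,"y":0,"z":0.002,"turn":0},{"x":0,"y":0,"z":0.004,"turn":0},{"x":0,"y":0,"z":0.004,"turn":0}]' 0.01 20
python3 -m crank '[{"x":0,"y":0,"z":0,"turn":0},{"x":0,"y":0,"z":0,"turn":0},{"x":0,"y":0,"z":0,"turn":0},{"x":0,"y":0,"z":-0.01,"turn":0},{"x":0,"y":0,"z":-0.04,"turn":0},{"x":0,"y":0,"z":-0.08,"turn":0},{"x":0,"y":0,"z":-0.13,"turn":0},{"x":0,"y":0,"z":-0.18,"turn":0},{"x":0,"y":0,"z":-0.18,"turn":0}]' 0.026 5
python3 tt.py 2 74.5 .066
```

```text
time_s: 65.42
tool_pos: [0.6236, 0.1778, 0.026]
tool_rot: [180.0, 0.0, -175.2]
force: [-2.1, -0.6, 2.7]
grip_width: 0.0195
grasp_force: 21.6
time_s: 66.55
tool_pos: [0.6265, 0.1781, 0.2121]
tool_rot: [179.8, 0.6, -175.3]
force: [0.6, -1.0, -0.7]
grip_width: 0.0259
grasp_force: 0.0
at [0.6265 0.1781 0.2121] [ 179.8    0.6 -175.3] cradle mm 112.3 361.6 shift [ 0.1083 -0.2889  0.1441]
```

```bash
python3 -m crank '[{"x":0.01,"y":-0.028,"z":0,"turn":0.16},{"x":0.02,"y":-0.056,"z":0,"turn":0.34},{"x":0.03,"y":-0.084,"z":0,"turn":0.52},{"x":0.04,"y":-0.112,"z":0,"turn":0.7},{"x":0.05,"y":-0.14,"z":0,"turn":0.88},{"x":0.06,"y":-0.168,"z":0,"turn":1.06},{"x":0.07,"y":-0.2,"z":0,"turn":1.24},{"x":0.085,"y":-0.235,"z":0,"turn":1.42},{"x":0.1,"y":-0.265,"z":0,"turn":1.555},{"x":0.108,"y":-0.289,"z":0.02,"turn":1.555},{"x":0.108,"y":-0.289,"z":0.04,"turn":1.555},{"x":0.108,"y":-0.289,"z":0.04,"turn":1.555}]' 0.045 5
python3 tt.py 2 74.5 .066
python3 - <<'E'
from h import *
cal,im=shot('wrist','e1'); top,i2=shot('top','top3')
E
```

```text
time_s: 68.05
tool_pos: [0.5382, -0.1193, 0.1639]
tool_rot: [-179.8, -0.0, 95.6]
force: [-0.2, -0.9, 0.6]
grip_width: 0.045
grasp_force: 0.0
at [ 0.5382 -0.1193  0.1639] [-179.8   -0.    95.6] cradle mm -3.8 73.9 shift [0.0005 0.0061 0.0979]
```

```bash
python3 tt.py 2 74.5 .066; python3 -m crank '[{"x":0,"y":0.002,"z":0.03,"turn":0},{"x":0,"y":0.003,"z":0.06,"turn":0},{"x":0,"y":0.003,"z":0.07,"turn":0},{"x":0,"y":0.003,"z":0.07,"turn":0}]' 0.045 5 >/dev/null;  python3 tt.py 2 74.5 .066
```

```text
at [ 0.5398 -0.119   0.1658] [180.   -0.   95.7] cradle mm -2.1 74.1 shift [0.0004 0.0041 0.0998]
at [ 0.5429 -0.1188  0.0959] [-180.     0.    95.7] cradle mm 0.9 73.9 shift [0.0006 0.0011 0.0299]
```

```bash
python3 -m crank '[{"x":0,"y":0.001,"z":0.015,"turn":0},{"x":0.0005,"y":0.001,"z":0.026,"turn":0},{"x":0.0005,"y":0.001,"z":0.03,"turn":0},{"x":0.0005,"y":0.001,"z":0.03,"turn":0}]' 0.045 5 >/dev/null
python3 -m crank '[{"x":0,"y":0,"z":0,"turn":0},{"x":0,"y":0,"z":0,"turn":0},{"x":0,"y":0,"z":0,"turn":0},{"x":0,"y":0,"z":0,"turn":0},{"x":0,"y":0,"z":0,"turn":0}]' 0.01 20
python3 -m crank '[{"x":0.003,"y":0,"z":-0.001,"turn":0},{"x":0.008,"y":0,"z":-0.002,"turn":0},{"x":0.014,"y":0,"z":-0.003,"turn":0},{"x":0.021,"y":0,"z":-0.003,"turn":0},{"x":0.028,"y":0,"z":-0.003,"turn":0},{"x":0.035,"y":0,"z":-0.003,"turn":0},{"x":0.042,"y":0,"z":-0.003,"turn":0},{"x":0.05,"y":0,"z":-0.003,"turn":0},{"x":0.058,"y":0,"z":-0.003,"turn":0},{"x":0.066,"y":0,"z":-0.003,"turn":0},{"x":0.074,"y":0,"z":-0.003,"turn":0},{"x":0.08,"y":0,"z":-0.004,"turn":0}]' 0.01 20
python3 -m crank '[{"x":0.01,"y":0.01,"z":-0.03,"turn":0},{"x":0.03,"y":0.035,"z":-0.07,"turn":0},{"x":0.06,"y":0.06,"z":-0.11,"turn":0},{"x":0.09,"y":0.085,"z":-0.15,"turn":0},{"x":0.1,"y":0.1,"z":-0.15,"turn":0},{"x":0.1,"y":0.1,"z":-0.15,"turn":0},{"x":0.1,"y":0.1,"z":-0.15,"turn":0}]' 0.01 20
cat > tote2.py <<'E'
import sys; from h import *
np.set_printoptions(precision=4,suppress=True)
# rim corners by orange mask (inner walls included), the hull of the rim being outermost
cal,im=shot('wrist',sys.argv[1]); hsv=cv2.cvtColor(im,cv2.COLOR_RGB2HSV); m=cv2.inRange(hsv,(5,60,60),(22,255,255)); m[225:]=0; m[:,420:]=0; m[:,:130]=0
m=cv2.morphologyEx(m,cv2.MORPH_CLOSE,np.ones((5,5),np.uint8)); bl,l=blobs(m,300); i=max(bl,key=lambda b:b[1])[0]
pts=np.argwhere(l==i)[:,::-1]; q=cv2.approxPolyDP(cv2.convexHull(pts.astype(np.int32)),6,True)[:,0]; print(q.tolist())
P=plane(cal,pts,.05)[:,:2].astype(np.float32); r=cv2.minAreaRect(P); print(r)
ang=r[2] if r[1][0]>r[1][1] else r[2]-90; y=np.radians(ang); u=np.array([np.cos(y),np.sin(y),0]); T=np.r_[r[0],.2]-.0305*u
print('yaw',ang,'tcp over tote',T,'shift',totool(T),env.get_obs()['tool_pos'])
E
python3 tote2.py e2
```

```text
time_s: 69.78
tool_pos: [0.5437, -0.1184, 0.0657]
tool_rot: [180.0, -0.0, 95.7]
force: [-0.2, -0.7, 0.6]
grip_width: 0.019
grasp_force: 20.0
time_s: 71.28
tool_pos: [0.5356, -0.0382, 0.0695]
tool_rot: [-180.0, -0.0, 95.7]
force: [-0.0, 0.0, -0.9]
grip_width: 0.0189
grasp_force: 20.0
time_s: 72.15
tool_pos: [0.6244, 0.0694, 0.2188]
tool_rot: [-179.9, 0.0, 95.6]
force: [-0.8, -0.7, -0.5]
grip_width: 0.0195
grasp_force: 20.0
[[375, 53], [367, 129], [258, 127], [259, 50]]
((0.6556090712547302, 0.1775287687778473), (0.11082273721694946, 0.07087381929159164), 4.374655246734619)
yaw 4.374655246734619 tcp over tote [0.6252 0.1752 0.2   ] shift [0.1055 0.0111 0.0188] [0.6244 0.0692 0.2189]
```

```bash
cat > capin.py <<'E'
import sys; from h import *
im=cv2.imread(f'pics/{sys.argv[1]}.png')[:,:,::-1].copy(); cal=imaging.get_calibration('wrist')
m=mask(im,(23,70,80),(33,255,255)); m[225:]=0; m[:,420:]=0; m[:,:130]=0
c=np.array(eval(sys.argv[2])); y=np.radians(4.5); u=np.array([np.cos(y),np.sin(y)]); v=np.array([-u[1],u[0]])
for i,a,p in blobs(m,25)[0]:
    pts=np.argwhere(blobs(m)[1]==i)[:,::-1]; P=plane(cal,pts,.02)[:,:2]-c; print(a,p.round(),'tote mm x',(P@u*1000).min().round(),(P@u*1000).max().round(),'y',(P@v*1000).min().round(),(P@v*1000).max().round())
E
python3 capin.py e2 '[.6556,.1775]'
```

```text
182 [277.  89.] tote mm x -44.0 -29.0 y -3.0 12.0
```

```bash
python3 -m crank '[{"x":0.01,"y":0,"z":0,"turn":-0.16},{"x":0.02,"y":0.002,"z":0,"turn":-0.34},{"x":0.035,"y":0.004,"z":0,"turn":-0.52},{"x":0.05,"y":0.006,"z":0,"turn":-0.7},{"x":0.065,"y":0.008,"z":0,"turn":-0.88},{"x":0.08,"y":0.01,"z":0,"turn":-1.06},{"x":0.095,"y":0.011,"z":0,"turn":-1.24},{"x":0.1015,"y":0.011,"z":0,"turn":-1.42},{"x":0.1015,"y":0.011,"z":0.02,"turn":-1.555},{"x":0.1015,"y":0.011,"z":0.06,"turn":-1.555},{"x":0.1015,"y":0.011,"z":0.1,"turn":-1.555},{"x":0.1015,"y":0.011,"z":0.1,"turn":-1.555}]' 0.01 20
python3 -c "
from h import *
y=np.radians(4.5);u=np.array([np.cos(y),np.sin(y),0]);v=np.array([-u[1],u[0],0]);T=np.array([.6556,.1775,.045])-.0305*u-.004*v
print(totool(T).round(4))"
```

```text
time_s: 73.7
tool_pos: [0.623, 0.1708, 0.1158]
tool_rot: [-179.9, -0.5, -175.3]
force: [-0.6, -0.2, -1.3]
grip_width: 0.0191
grasp_force: 20.0
[-0.0031  0.0003  0.0708]
```

```bash
python3 -m crank '[{"x":-0.001,"y":0,"z":0.03,"turn":0},{"x":-0.001,"y":0,"z":0.055,"turn":0},{"x":-0.001,"y":0,"z":0.066,"turn":0},{"x":-0.001,"y":0,"z":0.07,"turn":0},{"x":-0.001,"y":0,"z":0.07,"turn":0}]' 0.01 20
python3 -m crank '[{"x":0,"y":0,"z":0,"turn":0},{"x":0,"y":0,"z":0,"turn":0},{"x":0,"y":0,"z":0,"turn":0},{"x":0,"y":0,"z":-0.01,"turn":0},{"x":0,"y":0,"z":-0.04,"turn":0},{"x":0,"y":0,"z":-0.08,"turn":0},{"x":0,"y":0,"z":-0.13,"turn":0},{"x":0,"y":0,"z":-0.16,"turn":0},{"x":0,"y":0,"z":-0.16,"turn":0}]' 0.025 5
python3 tt.py -83 73 .066
```

```text
time_s: 74.32
tool_pos: [0.6278, 0.1729, 0.051]
tool_rot: [180.0, 0.1, -175.2]
force: [-2.1, 0.2, 0.5]
grip_width: 0.0194
grasp_force: 20.6
time_s: 75.45
tool_pos: [0.629, 0.1732, 0.2136]
tool_rot: [179.9, 0.4, -175.2]
force: [-0.1, -0.3, -0.5]
grip_width: 0.0254
grasp_force: 0.0
at [0.629  0.1732 0.2136] [ 179.9    0.4 -175.2] cradle mm 114.4 356.4 shift [ 0.1949 -0.2861  0.1458]
```

```bash
python3 -m crank '[{"x":0.018,"y":-0.028,"z":0,"turn":0.16},{"x":0.036,"y":-0.056,"z":0,"turn":0.34},{"x":0.054,"y":-0.084,"z":0,"turn":0.52},{"x":0.072,"y":-0.112,"z":0,"turn":0.7},{"x":0.09,"y":-0.14,"z":0,"turn":0.88},{"x":0.11,"y":-0.168,"z":0,"turn":1.06},{"x":0.13,"y":-0.2,"z":0,"turn":1.24},{"x":0.155,"y":-0.235,"z":0,"turn":1.42},{"x":0.18,"y":-0.265,"z":0,"turn":1.555},{"x":0.195,"y":-0.286,"z":0.02,"turn":1.555},{"x":0.195,"y":-0.286,"z":0.05,"turn":1.555},{"x":0.195,"y":-0.286,"z":0.05,"turn":1.555}]' 0.045 5 >/dev/null
python3 -m crank '[{"x":0,"y":0,"z":0,"turn":0},{"x":0,"y":0,"z":0,"turn":0}]' 0.045 5
python3 tt.py -83 73 .066
```

```text
time_s: 77.2
tool_pos: [0.4576, -0.1282, 0.1605]
tool_rot: [179.9, 0.0, 95.7]
force: [-0.1, -0.5, 0.3]
grip_width: 0.0449
grasp_force: 0.0
at [ 0.4576 -0.1282  0.1605] [179.9   0.   95.7] cradle mm -84.9 72.7 shift [0.0003 0.0018 0.0945]
```

```bash
python3 -m crank '[{"x":0.0005,"y":0.001,"z":0.03,"turn":0},{"x":0.0005,"y":0.0015,"z":0.06,"turn":0},{"x":0.0005,"y":0.0015,"z":0.085,"turn":0},{"x":0.0005,"y":0.0015,"z":0.0945,"turn":0},{"x":0.0005,"y":0.0015,"z":0.0945,"turn":0},{"x":0.0005,"y":0.0015,"z":0.0945,"turn":0}]' 0.045 5
python3 -m crank '[{"x":0,"y":0,"z":0,"turn":0},{"x":0,"y":0,"z":0,"turn":0},{"x":0,"y":0,"z":0,"turn":0},{"x":0,"y":0,"z":0,"turn":0},{"x":0,"y":0,"z":0,"turn":0}]' 0.01 20
python3 -m crank '[{"x":0.003,"y":0,"z":-0.001,"turn":0},{"x":0.008,"y":0,"z":-0.002,"turn":0},{"x":0.014,"y":0,"z":-0.003,"turn":0},{"x":0.021,"y":0,"z":-0.003,"turn":0},{"x":0.028,"y":0,"z":-0.003,"turn":0},{"x":0.035,"y":0,"z":-0.003,"turn":0},{"x":0.042,"y":0,"z":-0.003,"turn":0},{"x":0.05,"y":0,"z":-0.003,"turn":0},{"x":0.058,"y":0,"z":-0.003,"turn":0},{"x":0.066,"y":0,"z":-0.003,"turn":0},{"x":0.074,"y":0,"z":-0.003,"turn":0},{"x":0.08,"y":0,"z":-0.004,"turn":0}]' 0.01 20
python3 -m crank '[{"x":0.01,"y":0.01,"z":-0.03,"turn":0},{"x":0.03,"y":0.035,"z":-0.07,"turn":0},{"x":0.06,"y":0.06,"z":-0.11,"turn":0},{"x":0.08,"y":0.1,"z":-0.15,"turn":0},{"x":0.1,"y":0.14,"z":-0.15,"turn":0},{"x":0.1,"y":0.18,"z":-0.15,"turn":0},{"x":0.1,"y":0.18,"z":-0.15,"turn":0},{"x":0.1,"y":0.18,"z":-0.15,"turn":0}]' 0.01 20
python3 tote2.py f2; python3 capin.py f2 '[.6556,.1775]'
```

```text
time_s: 77.95
tool_pos: [0.4592, -0.1279, 0.0662]
tool_rot: [179.9, 0.0, 95.7]
force: [0.0, 0.4, 0.3]
grip_width: 0.0447
grasp_force: 0.0
time_s: 78.58
tool_pos: [0.4581, -0.1278, 0.0651]
tool_rot: [180.0, -0.0, 95.7]
force: [-0.4, 0.3, 1.2]
grip_width: 0.0195
grasp_force: 20.0
time_s: 80.08
tool_pos: [0.4501, -0.0476, 0.069]
tool_rot: [-180.0, -0.0, 95.7]
force: [0.3, -0.0, -0.5]
grip_width: 0.0193
grasp_force: 20.0
time_s: 81.08
tool_pos: [0.6188, 0.0686, 0.2186]
tool_rot: [-179.9, 0.0, 95.6]
force: [0.2, 0.5, -1.5]
grip_width: 0.0195
grasp_force: 20.0
[[381, 52], [373, 129], [263, 126], [266, 49]]
((0.6556118726730347, 0.17749109864234924), (0.1113860011100769, 0.07098101824522018), 4.357128143310547)
yaw 4.357128143310547 tcp over tote [0.6252 0.1752 0.2   ] shift [0.1054 0.017  0.0189] [0.6186 0.0686 0.2189]
63 [283.  83.] tote mm x -43.0 -30.0 y 8.0 13.0
163 [274.  95.] tote mm x -52.0 -39.0 y -9.0 6.0
```

```bash
python3 -c "
from h import *
im=cv2.imread('pics/f2.png'); s,i2=shot('scene','scene3')
p=proj(s,[.6556,.1775,.04])[0].astype(int); a=cv2.resize(im[35:145,250:390],(420,330),interpolation=cv2.INTER_CUBIC); b=cv2.resize(i2[p[1]-40:p[1]+40,p[0]-45:p[0]+45,::-1],(371,330),interpolation=cv2.INTER_CUBIC)
cv2.imwrite('pics/f2v.png',np.hstack([a,b]))"
```

```text
(no output)
```

View pics/f2v.png

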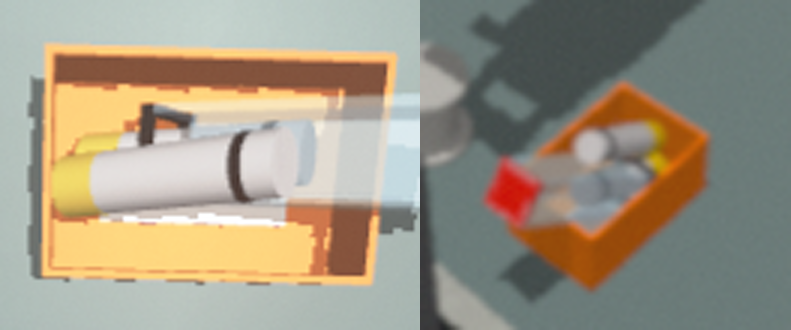

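Run:
```python
from h import *
cal,im=shot('top','top4')
for nm,i in(('top0',cv2.imread('pics/top0.png')[:,:,::-1].copy()),('now',im)):
    h=cv2.cvtColor(i,cv2.COLOR_RGB2HSV); m=(((h[...,0]<8)|(h[...,0]>170))&(h[...,1]>60)&(h[...,2]>100)).astype(np.uint8)*255
    m[:,400:]=0; m[:150]=0; m[260:]=0
    print(nm)
    for k,a,c in blobs(m,4)[0]:
        P=plane(cal,c,.055)[0]; print(a,c.round(),P.round(3),'cradle',((P-CR)@CX*1000).round(),((P-CR)@CY*1000).round())
```

```text
top0
31 [188. 151.] [0.725 0.299 0.055] cradle 222.0 472.0
25 [368. 175.] [ 0.64  -0.245  0.055] cradle 85.0 -60.0
26 [373. 203.] [ 0.555 -0.256  0.055] cradle 0.0 -64.0
22 [377. 231.] [ 0.472 -0.264  0.055] cradle -83.0 -64.0
now
32 [188. 151.] [0.725 0.298 0.055] cradle 222.0 472.0
23 [373. 202.] [ 0.557 -0.255  0.055] cradle 2.0 -63.0
24 [377. 232.] [ 0.469 -0.264  0.055] cradle -87.0 -63.0
```

```bash
python3 tt.py 84 31.5 .0715
```

```text
at [0.6187 0.0687 0.2194] [180.   -0.   95.6] cradle mm 94.2 253.4 shift [-0.222  -0.0109  0.1478]
```

```bash
python3 -m crank '[{"x":-0.04,"y":-0.002,"z":0,"turn":0},{"x":-0.085,"y":-0.004,"z":0,"turn":0},{"x":-0.13,"y":-0.006,"z":0,"turn":0},{"x":-0.175,"y":-0.008,"z":0.02,"turn":0},{"x":-0.21,"y":-0.011,"z":0.04,"turn":0},{"x":-0.222,"y":-0.011,"z":0.07,"turn":0},{"x":-0.222,"y":-0.011,"z":0.1,"turn":0},{"x":-0.222,"y":-0.011,"z":0.12,"turn":0},{"x":-0.222,"y":-0.011,"z":0.12,"turn":0}]' 0.01 20 >/dev/null; python3 tt.py 84 31.5 .0715
```

```text
at [ 0.6293 -0.1521  0.0979] [-179.9   -0.1   95.7] cradle mm 83.8 32.6 shift [-0.0011  0.0003  0.0264]
```

```bash
python3 -m crank '[{"x":-0.001,"y":0,"z":0.012,"turn":0},{"x":-0.001,"y":0,"z":0.022,"turn":0},{"x":-0.001,"y":0,"z":0.026,"turn":0},{"x":-0.001,"y":0,"z":0.026,"turn":0},{"x":-0.001,"y":0,"z":0.026,"turn":0}]' 0.01 20
python3 -m crank '[{"x":0,"y":0,"z":0,"turn":0},{"x":0,"y":0,"z":0,"turn":0},{"x":0,"y":0,"z":0,"turn":0},{"x":0,"y":0,"z":-0.02,"turn":0},{"x":0,"y":0,"z":-0.06,"turn":0},{"x":-0.03,"y":-0.03,"z":-0.1,"turn":0},{"x":-0.06,"y":-0.06,"z":-0.13,"turn":0},{"x":-0.073,"y":-0.084,"z":-0.13,"turn":0},{"x":-0.073,"y":-0.084,"z":-0.13,"turn":0},{"x":-0.073,"y":-0.084,"z":-0.13,"turn":0}]' 0.045 5
cat > slots.py <<'E'
import sys; from h import *
cal,im=shot('wrist',sys.argv[1]); hsv=cv2.cvtColor(im,cv2.COLOR_RGB2HSV)
for n,sl in(('A',-.084),('B',0),('C',.084)):
  for name,zz in(('z.06',.06),):
    ys=np.arange(.1,-.075,-.0025); u=np.array([proj(cal,CR+CX*sl+CY*y+[0,0,zz])[0] for y in ys])
    px=[im[int(v[1]),int(v[0])-2:int(v[0])+3].mean(0).astype(int) for v in u]
    def c(p):
        r,g,b=p
        return 'Y' if r-b>35 and g-b>25 else 'R' if r-g>25 else 'K' if max(p)<95 else 'U' if b-r>60 else 'W' if min(p)>195 else 'l' if b-r>15 else '.'
    print(n,''.join(c(p) for p in px))
E
python3 slots.py g1
```

```text
time_s: 82.98
tool_pos: [0.6308, -0.154, 0.0734]
tool_rot: [180.0, 0.0, 95.7]
force: [0.1, -0.2, -0.7]
grip_width: 0.0192
grasp_force: 20.0
time_s: 84.22
tool_pos: [0.5551, -0.2339, 0.2038]
tool_rot: [179.9, -0.0, 95.7]
force: [0.5, 0.8, 0.4]
grip_width: 0.0449
grasp_force: 0.0
A ...............KKKllllllWWWWWWWWWWWWWWWWWWWWWWWWWWWWWWWWWWWWWWRRRRR...
B ................KK..llllWWWWWWWWWWWWWWWWWWWWWWWWWWWWWWWWWWWWWWRRRRR...
C .....................UUUlYYYYYYWWWWWWWWWWWWWWWWWWWWKKWWWW.............
```

```bash
cat > redend.py <<'E'
from h import *
np.set_printoptions(precision=4,suppress=True)
R_=[]
for n,s in(('top','top5'),('scene','scene5')):
    cal,im=shot(n,s); h=cv2.cvtColor(im,cv2.COLOR_RGB2HSV); m=(((h[...,0]<6)|(h[...,0]>172))&(h[...,1]>70)&(h[...,2]>100)).astype(np.uint8)*255
    p=proj(cal,[.72,.185,.06])[0]
    for k,a,c in blobs(m,4)[0]:
        if np.linalg.norm(c-p)<60:
            l=blobs(m,4)[1]; pts=np.argwhere(l==k)[:,::-1]; print(n,a,c.round(1),pts.min(0),pts.max(0),'exp',p.round(),plane(cal,c,.06).round(3))
E
python3 redend.py
```

```text
top 22 [233.  125.4] [230 124] [236 127] exp [225. 152.] [[0.801 0.159 0.06 ]]
top 249 [195.7 140. ] [184 126] [207 154] exp [225. 152.] [[0.759 0.273 0.06 ]]
top 53 [223.2 142.1] [218 140] [228 145] exp [225. 152.] [[0.749 0.189 0.06 ]]
scene 158 [274.3 280.3] [267 272] [281 288] exp [281. 285.] [[0.721 0.163 0.06 ]]
scene 512 [294.6 332.7] [273 326] [317 340] exp [281. 285.] [[0.79  0.305 0.06 ]]
```

Run:
```python
from h import *
np.set_printoptions(precision=4,suppress=True)
ct,cs=imaging.get_calibration('top'),imaging.get_calibration('scene')
def tri(a,b):
    d1,d2=rays(ct,a)[0],rays(cs,b)[0]; A=np.c_[d1,-d2]; t=np.linalg.lstsq(A,cs['position']-ct['position'],rcond=None)[0]
    p,q=ct['position']+d1*t[0],cs['position']+d2*t[1]; return (p+q)/2,np.linalg.norm(p-q)
p,g=tri([223.2,142.1],[274.3,280.3]); print(p,g)
y=np.radians(4.5);u=np.array([np.cos(y),np.sin(y)]);v=np.array([-u[1],u[0]]); d=p[:2]-[.6556,.1775]; print('tote mm',d@u*1000,d@v*1000)
# width of the red end as seen from the top, tube yaw
for n,f in(('top','top5'),('scene','scene5')):
    im=cv2.imread(f'pics/{f}.png')[:,:,::-1].copy(); cal=imaging.get_calibration(n); h=cv2.cvtColor(im,cv2.COLOR_RGB2HSV); m=(((h[...,0]<6)|(h[...,0]>172))&(h[...,1]>70)&(h[...,2]>100)).astype(np.uint8)*255
    l=blobs(m,4)[1]; k=l[142,223] if n=='top' else l[280,274]; pts=np.argwhere(l==k)[:,::-1]; r=cv2.minAreaRect(plane(cal,pts,p[2])[:,:2].astype(np.float32)); print(n,r); print(cv2.boxPoints(cv2.minAreaRect(pts.astype(np.float32))))
# black rim inside the tote from the top
im=cv2.imread('pics/top5.png')[:,:,::-1].copy(); cal=ct
for z in(.03,):
    for uv in np.argwhere(im[150:200,205:250].max(2)<80)[:,::-1]+[205,150]:
        P=plane(cal,uv,z)[0][:2]-[.6556,.1775]; a,b=P@u*1000,P@v*1000
        if abs(a)<45 and abs(b)<28: print(uv,round(a),round(b),end='; ')
```

```text
[0.7401 0.1847 0.0936] 0.0010907410197170048
tote mm 84.83908002986604 0.5838880616135124
top ((0.7396525740623474, 0.18494541943073273), (0.015047607012093067, 0.029613887891173363), 0.05769946426153183)
[[218. 140.]
 [228. 140.]
 [228. 145.]
 [218. 145.]]
scene ((0.7388330101966858, 0.18461494147777557), (0.04549149051308632, 0.029653554782271385), 29.79133415222168)
[[265.9655 284.4138]
 [271.5517 271.3793]
 [282.7758 276.1897]
 [277.1897 289.2242]]
[230 169] 16 -6; [228 170] 14 0; [229 170] 14 -3; [230 170] 13 -6; [225 171] 12 10; [226 171] 11 7; [224 177] -7 14; [223 178] -9 18; [224 178] -10 15; [223 179] -12 18; [223 180] -16 18; [223 181] -19 18; [224 181] -19 15; [225 181] -19 12; [226 181] -20 9;
```

```bash
python3 -m crank '[{"x":0.036,"y":0.019,"z":0,"turn":-0.1},{"x":0.073,"y":0.038,"z":0,"turn":-0.26},{"x":0.109,"y":0.057,"z":0,"turn":-0.42},{"x":0.145,"y":0.076,"z":0,"turn":-0.58},{"x":0.182,"y":0.095,"z":0,"turn":-0.74},{"x":0.218,"y":0.114,"z":0,"turn":-0.9},{"x":0.254,"y":0.133,"z":0,"turn":-1.06},{"x":0.29,"y":0.152,"z":0,"turn":-1.22},{"x":0.327,"y":0.171,"z":0,"turn":-1.36},{"x":0.364,"y":0.19,"z":0,"turn":-1.489},{"x":0.4,"y":0.21,"z":0,"turn":-1.489},{"x":0.4,"y":0.21,"z":0,"turn":-1.489}]' 0.05 5 >/dev/null
python3 -m crank '[{"x":0,"y":0,"z":0,"turn":0},{"x":0,"y":0,"z":0,"turn":0}]' 0.05 5
python3 - <<'E'
from h import *
print(totool([.7243,.185,.081]).round(4))
cal,im=shot('wrist','h1')
# yellow bands and dark rim in the tote, from this view
y=np.radians(4.5);u=np.array([np.cos(y),np.sin(y)]);v=np.array([-u[1],u[0]])
m=mask(im,(22,80,80),(33,255,255))
for k,a,c in blobs(m,40)[0]:
    P=plane(cal,c,.03)[0][:2]-[.6556,.1775]; print(a,c.round(),(P@u*1000).round(),(P@v*1000).round())
E
```

```text
time_s: 86.12
tool_pos: [0.7237, 0.1823, 0.203]
tool_rot: [-179.9, -0.0, -179.1]
force: [-1.3, 0.9, 0.2]
grip_width: 0.0501
grasp_force: 0.0
[-0.0007  0.0029  0.122 ]
320 [265.  84.] -43.0 -0.0
```

```bash
python3 -m crank '[{"x":0,"y":0.002,"z":0.04,"turn":0},{"x":0,"y":0.003,"z":0.08,"turn":0},{"x":-0.0005,"y":0.003,"z":0.11,"turn":0},{"x":-0.0005,"y":0.003,"z":0.122,"turn":0},{"x":-0.0005,"y":0.003,"z":0.122,"turn":0},{"x":-0.0005,"y":0.003,"z":0.122,"turn":0}]' 0.05 5
python3 -m crank '[{"x":0,"y":0,"z":0,"turn":0},{"x":0,"y":0,"z":0,"turn":0},{"x":0,"y":0,"z":0,"turn":0},{"x":0,"y":0,"z":0,"turn":0},{"x":0,"y":0,"z":0,"turn":0}]' 0.015 15
```

```text
time_s: 86.92
tool_pos: [0.7253, 0.1869, 0.0832]
tool_rot: [180.0, 0.2, -179.0]
force: [0.8, 0.8, -0.0]
grip_width: 0.0501
grasp_force: 0.0
time_s: 87.55
tool_pos: [0.7242, 0.1869, 0.0815]
tool_rot: [180.0, 0.0, -179.0]
force: [-1.4, 0.1, 2.0]
grip_width: 0.0303
grasp_force: 15.0
```

```bash
python3 -m crank '[{"x":-0.002,"y":0,"z":-0.002,"turn":0},{"x":-0.005,"y":0,"z":-0.004,"turn":0},{"x":-0.008,"y":0,"z":-0.0065,"turn":0},{"x":-0.011,"y":0,"z":-0.009,"turn":0},{"x":-0.014,"y":0,"z":-0.0115,"turn":0},{"x":-0.017,"y":0,"z":-0.014,"turn":0},{"x":-0.02,"y":0,"z":-0.0165,"turn":0},{"x":-0.023,"y":0,"z":-0.019,"turn":0},{"x":-0.026,"y":0,"z":-0.0215,"turn":0},{"x":-0.029,"y":0,"z":-0.024,"turn":0},{"x":-0.0315,"y":0,"z":-0.026,"turn":0},{"x":-0.0315,"y":0,"z":-0.026,"turn":0}]' 0.015 15
cat > intote.py <<'E'
import sys; from h import *
y=np.radians(4.5);u=np.array([np.cos(y),np.sin(y)]);v=np.array([-u[1],u[0]]); C=[.6556,.1775]
for n in('wrist','scene'):
    cal,im=shot(n,sys.argv[1]+n)
    m=mask(im,(22,80,80),(34,255,255)); k3=mask(im,(0,0,0),(180,140,75))
    for nm,mm,amin in(('Y',m,15),('K',k3,12)):
        for k,a,c in blobs(mm,amin)[0]:
            pts=np.argwhere(blobs(mm,amin)[1]==k)[:,::-1]
            P=(plane(cal,pts,.03)[:,:2]-C)*1000; X,Y=P@u,P@v
            if abs(X.mean())<75 and abs(Y.mean())<50: print(n,nm,a,c.round(),'x',X.min().round(),X.max().round(),'y',Y.min().round(),Y.max().round())
E
python3 intote.py i1
```

```text
time_s: 89.05
tool_pos: [0.756, 0.1875, 0.1074]
tool_rot: [180.0, 0.0, -179.0]
force: [0.6, 0.6, -2.1]
grip_width: 0.0298
grasp_force: 15.0
wrist Y 574 [217.  17.] x -51.0 -30.0 y -32.0 -14.0
wrist K 188 [292.  46.] x -32.0 -11.0 y 19.0 31.0
wrist K 478 [271.  99.] x 6.0 17.0 y -9.0 24.0
```

```bash
cat > grid.py <<'E'
import sys; from h import *
cal=imaging.get_calibration(sys.argv[2]); im=cv2.imread(f'pics/{sys.argv[1]}.png')[:,:,::-1].astype(int); z=float(sys.argv[3])
y=np.radians(4.5);u=np.array([np.cos(y),np.sin(y),0]);v=np.array([-u[1],u[0],0]); C=np.array([.6556,.1775,z])
def c(p):
    r,g,b=p
    return 'Y' if r-b>70 and r-g<50 and r>150 and g>r*.82 else 'O' if r-b>50 else 'K' if max(p)<95 else 'W' if min(p)>185 else 'b' if b>r+8 else '.'
for yy in range(36,-40,-4):
    s=''
    for xx in range(-60,100,3):
        q=proj(cal,C+u*xx/1000+v*yy/1000)[0].astype(int)
        s+=c(im[q[1],q[0]]) if 0<=q[0]<560 and 0<=q[1]<420 else ' '
    print('%4d'%yy,s)
E
python3 grid.py i1wrist wrist .03
```

```text
36     OOOOOOOWW......OOOOOOOOOOOOOOOOOOOOO.....b.bb.bb..
  32     OOOOOOW........OOOOOOOOOOOOOOOOOOOOO.....bbbbbbbb.
  28     OOOOOOK.......OOOOOOOOOOOOOOOOOOOOOO.....bbbbbbbb.
  24     OOOOO..KK.....OOOOOK...OOOOOOOOOO..Obbbbbbbbbbbbbb
  20     OOOOO....KKKKOOOOOOKKOKKKbb.........bbbbbbbbbbbbbb
  16     OOOO........OOO....KKK...bbWWWWWWWWWWWWWWWWWWWWWWW
  12     OOOO...............KK....bbbWWWWWWWWWWWWWWWWWWWWWW
   8     OOO................KK....bbbWWWWWWWWWWWWWWWWWWWWWW
   4     OOO................KK....bbbWWWWWWWWWWWWWWWWWWWWWW
   0     OO................KK.K...bbWWWWWWWWWWWWWWWWWWWWWWW
  -4    OOO................KK.WWW.bWWWWWWWWWWWWWWWWWWWWWWWW
  -8    OO........WWWWWWWWWKKbbbbbbbW...WWWWWWWWWWWWWWWWWWW
 -12    OO.......O....O..O.O..O..WWWWOOOOO..ObbbbbbbbbbbbWW
 -16    OY......OOOOOOOOOOOOOOOOOOOOOOOOOOOOObbbbbbbbbbbbbb
 -20    OYYY....OOOOOOOOOOOOOOOOOOOOOOOOOOOOO.....b...bbbbb
 -24    YYYYYYOOOOOOOOOOOOOOOOOOOOOOOOOOOOOOO.........bbb..
 -28    OYYYYOOOOOOOOOOOOOOOOOOOOOOOOOOOOOOOO........bb....
 -32    OOOOOOOOOOOOOOOOOOOOOOOOOOOOOOOOOOOOO.........bb...
 -36    OOOOOOOOOOOOOOOOOOOOOOOOOOOOOOOOOOOOO.......b.b....
```

```bash
python3 -m crank '[{"x":-0.002,"y":0,"z":-0.002,"turn":0},{"x":-0.005,"y":0,"z":-0.004,"turn":0},{"x":-0.008,"y":0,"z":-0.0065,"turn":0},{"x":-0.011,"y":0,"z":-0.009,"turn":0},{"x":-0.014,"y":0,"z":-0.0115,"turn":0},{"x":-0.017,"y":0,"z":-0.014,"turn":0},{"x":-0.02,"y":0,"z":-0.0165,"turn":0},{"x":-0.023,"y":0,"z":-0.019,"turn":0},{"x":-0.026,"y":0,"z":-0.0215,"turn":0},{"x":-0.029,"y":0,"z":-0.024,"turn":0},{"x":-0.0315,"y":0,"z":-0.026,"turn":0},{"x":-0.0315,"y":0,"z":-0.026,"turn":0}]' 0.015 15
python3 intote.py i2; python3 grid.py i2wrist wrist .03
```

```text
time_s: 90.65
tool_pos: [0.7636, 0.1877, 0.1188]
tool_rot: [-179.8, -3.5, -179.4]
force: [-55.9, -4.0, -9.9]
grip_width: 0.0299
grasp_force: 34.6
wrist Y 338 [222.  30.] x -46.0 -27.0 y -29.0 -15.0
wrist K 130 [280.  47.] x -33.0 -12.0 y 13.0 23.0
wrist K 367 [271.  97.] x 6.0 13.0 y -10.0 25.0
wrist K 29 [258. 118.] x 17.0 26.0 y -8.0 6.0
  36    OOOOOOOOWWWWWOOOOOOOOOOOOOOOOOOOOOOO..........b...b
  32    OOOOOOOWWWWWWWWOOOOOOOOOOOOOOOOOOOOO........bbbbbbb
  28   OOOOOOOOWWWWW.W....OOOOOOOOOOOOOOOOOOO......b.bbbbbb
  24   OOOOOOOY.............KKbbbbbbbWWWOOOObbbbbbbbbbbbbbb
  20   OOOOOOOKK............KK....KbbWWb....bbbbbbbbbbbbbbb
  16   OOOOOOO.KKKK.K.......KK....KbbWWWWWWWWWWWWWWWWWWWWWW
  12   OOOOOO...............KK....bbWWWWWWWWWWWWWWWWWWWWWWW
   8   OOOOOO........WWWWWWWKKWWW.bbWWWWWWWWWWWWWWWWWWWWWWW
   4   OOOOOO.......WWWWWWWWKKWWWWbbWWWWWWWWWWWWWWWWWWWWWWW
   0   OOOOO........WWWWWWWWKKWWWWbbWWWWWWWWWWWWWWWWWWWWWWW
  -4   OOOOO.......WWWWWWWW.KKWWWWbbWWWWWWWWWWWWWWWWWWWWWWW
  -8   OOOO........WWWWWWWW.Kbb.KKbbWW..WWWWWWWWWWWWWWWWWWW
 -12   OOOO.....................WWWWW.OOOOO.bbbbbbbbbbWWWWW
 -16  OOOOO......OOOOOOOOOOOOOOOOOOOOOOOOOOObbbbbbbbbbbbbbb
 -20  OOOOYYY...OOOOOOOOOOOOOOOOOOOOOOOOOOOOO.........bbbbb
 -24  OOOOYYYYOOOOOOOOOOOOOOOOOOOOOOOOOOOOOO........b..bbb.
 -28  OOOOOYYYOOOOOOOOOOOOOOOOOOOOOOOOOOOOOO............b..
 -32  OOOOOOOOOOOOOOOOOOOOOOOOOOOOOOOOOOOOOOO..............
 -36  OOOOOOOOOOOOOOOOOOOOOOOOOOOOOOOOOOOOOO.........bb.b..
```

```bash
python3 -m crank '[{"x":0.015,"y":0,"z":0.002,"turn":0},{"x":0.03,"y":0,"z":0.002,"turn":0},{"x":0.03,"y":0,"z":0.002,"turn":0}]' 0.015 15
python3 - <<'E'
from h import *
im=cv2.imread('pics/top5.png')[:,:,::-1].copy(); cal=imaging.get_calibration('top'); 
h=cv2.cvtColor(im,cv2.COLOR_RGB2HSV); col=im[60:160,228:250].mean(1).astype(int)
print([(60+i,*c) for i,c in enumerate(col) if i%4==0])
for z in(0,.1,.15): print(z,plane(cal,[[243,133],[243,105],[243,125],[217,125],[268,125]],z).round(3).tolist())
E
```

```text
time_s: 91.12
tool_pos: [0.7568, 0.1879, 0.1318]
tool_rot: [180.0, 0.0, -179.0]
force: [0.3, 0.4, 0.1]
grip_width: 0.03
grasp_force: 15.0
[(60, np.int64(170), np.int64(155), np.int64(144)), (64, np.int64(173), np.int64(157), np.int64(146)), (68, np.int64(90), np.int64(87), np.int64(88)), (72, np.int64(228), np.int64(219), np.int64(215)), (76, np.int64(222), np.int64(216), np.int64(212)), (80, np.int64(222), np.int64(215), np.int64(210)), (84, np.int64(223), np.int64(216), np.int64(212)), (88, np.int64(223), np.int64(217), np.int64(214)), (92, np.int64(225), np.int64(219), np.int64(216)), (96, np.int64(226), np.int64(220), np.int64(216)), (100, np.int64(228), np.int64(222), np.int64(219)), (104, np.int64(227), np.int64(220), np.int64(216)), (108, np.int64(97), np.int64(95), np.int64(95)), (112, np.int64(30), np.int64(30), np.int64(30)), (116, np.int64(33), np.int64(31), np.int64(32)), (120, np.int64(33), np.int64(32), np.int64(32)), (124, np.int64(57), np.int64(28), np.int64(27)), (128, np.int64(46), np.int64(19), np.int64(19)), (132, np.int64(18), np.int64(17), np.int64(19)), (136, np.int64(103), np.int64(102), np.int64(95)), (140, np.int64(161), np.int64(156), np.int64(147)), (144, np.int64(140), np.int64(150), np.int64(143)), (148, np.int64(142), np.int64(154), np.int64(147)), (152, np.int64(126), np.int64(137), np.int64(132)), (156, np.int64(133), np.int64(113), np.int64(88))]
0 [[0.794, 0.135, 0.0], [0.886, 0.134, 0.0], [0.82, 0.135, 0.0], [0.822, 0.218, 0.0], [0.818, 0.055, 0.0]]
0.1 [[0.765, 0.125, 0.1], [0.85, 0.125, 0.1], [0.789, 0.125, 0.1], [0.791, 0.202, 0.1], [0.787, 0.051, 0.1]]
0.15 [[0.75, 0.12, 0.15], [0.832, 0.12, 0.15], [0.773, 0.12, 0.15], [0.776, 0.194, 0.15], [0.771, 0.05, 0.15]]
```

```bash
python3 -m crank '[{"x":0.001,"y":0,"z":-0.003,"turn":0},{"x":0.002,"y":0,"z":-0.007,"turn":0},{"x":0.003,"y":0,"z":-0.011,"turn":0},{"x":0.003,"y":0,"z":-0.015,"turn":0},{"x":0.003,"y":0,"z":-0.02,"turn":0},{"x":0.003,"y":0,"z":-0.025,"turn":0},{"x":0.003,"y":0,"z":-0.03,"turn":0},{"x":0.003,"y":0,"z":-0.035,"turn":0},{"x":0.003,"y":0,"z":-0.04,"turn":0},{"x":0.003,"y":0,"z":-0.045,"turn":0},{"x":0.003,"y":0,"z":-0.05,"turn":0},{"x":0.003,"y":0,"z":-0.05,"turn":0}]' 0.015 20
python3 intote.py i3; python3 grid.py i3wrist wrist .03
```

```text
time_s: 92.62
tool_pos: [0.7544, 0.1875, 0.1818]
tool_rot: [180.0, 0.1, -179.0]
force: [-0.5, 0.6, -0.2]
grip_width: 0.0296
grasp_force: 20.0
wrist Y 224 [233.  49.] x -48.0 -30.0 y -30.0 -14.0
wrist Y 78 [287.  55.] x -35.0 -29.0 y 15.0 29.0
wrist K 74 [279.  69.] x -30.0 -11.0 y 13.0 23.0
wrist K 369 [271.  97.] x -2.0 7.0 y -15.0 30.0
wrist K 62 [272. 118.] x 12.0 23.0 y -11.0 25.0
  36 OOOOOOOOOOOO.WWWWOOOOOOOOOOOOOOOOOOOOOOO..............
  32 OOOOOOOOOOO.WWWWWW.OOOOOOOOOOOOOOOOOOOOOb......bbb..bb
  28 OOOOOOOOOYY.........KKbbbb....OOOOOOO..Obbbbbbbbbbbbbb
  24 OOOOOOOOOYO.........KKK....Kbbbbbbb.....bbbbbbbbbbbbbb
  20 OOOOOOOOOY.K........KKK.....bbbWWWWWWWWWWWWWWWWWWWWWWW
  16 OOOOOOOOO...KK..K...KKK.....bbbWWWWWWWWWWWWWWWWWWWWWWW
  12 OOOOOOOOO...........KKK.....bbbWWWWWWWWWWWWWWWWWWWWWWW
   8 OOOOOOOO............KK......bbbWWWWWWWWWWWWWWWWWWWWWWW
   4 OOOOOOOO............KK......bbbWWWWWWWWWWWWWWWWWWWWWWW
   0 OOOOOOO.............KK......bbbWWWWWWWWWWWWWWWWWWWWWWW
  -4 OOOOOOO.............KK.....KbbbWWWWWWWWWWWWWWWWWWWWWWW
  -8 OOOOOO..............KK.....KbbWWWWWWWWWWWWWWWWWWWWWWWW
 -12 OOOOOO..............KKbbbKKKbbbb.....WWWWWWWWWWWWWWWWW
 -16 OOOOOY......OOOOOOOOOOO.OO.OOOOOOOOOO...bbbbbbbbbbbWWW
 -20 OOOOOYY....OOOOOOOOOOOOOOOOOOOOOOOOOO...bbbbbbbbbbbbWW
 -24 OOOOOYYYYOOOOOOOOOOOOOOOOOOOOOOOOOOOOOOO..bbbbbbbbbbbW
 -28 OOOOOOYYOOOOOOOOOOOOOOOOOOOOOOOOOOOOOOO............b.W
 -32 OOOOOOOOOOOOOOOOOOOOOOOOOOOOOOOOOOOOOOOO..........bb.W
 -36 OOOOOOOOOOOOOOOOOOOOOOOOOOOOOOOOOOOOOOOO.........b...W
```

Run:
```python
from h import *
cal=imaging.get_calibration('wrist'); o=env.get_obs(); T=o['tool_pos']; yw=np.radians(o['tool_rot'][2]); mx=np.array([np.cos(yw),np.sin(yw),0]); Z=np.array([0,0,1.])
for ph in range(10,66,5):
    p=np.radians(ph); a=mx*np.cos(p)-Z*np.sin(p); n=mx*np.sin(p)+Z*np.cos(p)
    print(ph,[proj(cal,T+a*.105+n*h)[0].round(0).tolist() for h in(.015,-.015)], proj(cal,T-a*.02+n*.015)[0].round().tolist())
F=[]
for _ in range(10): imaging.read_camera('scene'); F.append(env.get_obs()['force'])
print(np.mean(F,0).round(2),np.std(F,0).round(2))
im=cv2.imread('pics/i3wrist.png')[:,:,::-1]
for c in(258,272,286): print(c,[(r,*im[r,c-3:c+4].mean(0).astype(int)) for r in range(10,200,6)])
```

```text
10 [[272.0, 51.0], [272.0, 74.0]] [271.0, 321.0]
15 [[272.0, 57.0], [272.0, 82.0]] [271.0, 320.0]
20 [[272.0, 64.0], [272.0, 91.0]] [271.0, 319.0]
25 [[272.0, 72.0], [272.0, 101.0]] [271.0, 317.0]
30 [[272.0, 80.0], [272.0, 110.0]] [271.0, 315.0]
35 [[272.0, 89.0], [272.0, 120.0]] [271.0, 312.0]
40 [[272.0, 98.0], [272.0, 129.0]] [271.0, 309.0]
45 [[272.0, 108.0], [272.0, 139.0]] [271.0, 305.0]
50 [[272.0, 117.0], [272.0, 149.0]] [271.0, 301.0]
55 [[272.0, 127.0], [272.0, 159.0]] [271.0, 297.0]
60 [[272.0, 137.0], [272.0, 169.0]] [271.0, 292.0]
65 [[272.0, 146.0], [272.0, 179.0]] [271.0, 288.0]
[ 0.02  0.22 -0.87] [0.62 0.43 0.35]
258 [(10, np.int64(91), np.int64(99), np.int64(97)), (16, np.int64(92), np.int64(100), np.int64(97)), (22, np.int64(189), np.int64(110), np.int64(66)), (28, np.int64(116), np.int64(68), np.int64(43)), (34, np.int64(117), np.int64(68), np.int64(43)), (40, np.int64(165), np.int64(94), np.int64(57)), (46, np.int64(181), np.int64(116), np.int64(83)), (52, np.int64(152), np.int64(148), np.int64(147)), (58, np.int64(151), np.int64(146), np.int64(145)), (64, np.in
[... 3752 characters left out ...]
64(144), np.int64(143)), (124, np.int64(127), np.int64(140), np.int64(144)), (130, np.int64(172), np.int64(191), np.int64(200)), (136, np.int64(210), np.int64(224), np.int64(229)), (142, np.int64(218), np.int64(216), np.int64(210)), (148, np.int64(216), np.int64(215), np.int64(203)), (154, np.int64(208), np.int64(208), np.int64(200)), (160, np.int64(189), np.int64(214), np.int64(218)), (166, np.int64(190), np.int64(215), np.int64(219)), (172, np.int64(190), np.int64(214), np.int64(219)), (178, np.int64(191), np.int64(215), np.int64(220)), (184, np.int64(191), np.int64(216), np.int64(220)), (190, np.int64(190), np.int64(215), np.int64(220)), (196, np.int64(190), np.int64(215), np.int64(220))]
```

```bash
python3 -m crank '[{"x":0,"y":0,"z":-0.004,"turn":0},{"x":0,"y":0,"z":-0.008,"turn":0},{"x":0,"y":0,"z":-0.012,"turn":0},{"x":0,"y":0,"z":-0.017,"turn":0},{"x":0,"y":0,"z":-0.022,"turn":0},{"x":0,"y":0,"z":-0.027,"turn":0},{"x":0,"y":0,"z":-0.032,"turn":0},{"x":0,"y":0,"z":-0.038,"turn":0},{"x":0,"y":0,"z":-0.044,"turn":0},{"x":0,"y":0,"z":-0.05,"turn":0},{"x":0,"y":0,"z":-0.05,"turn":0}]' 0.015 20
python3 intote.py i4; python3 grid.py i4wrist wrist .02
python3 - <<'E'
from h import *
im=cv2.imread('pics/i4wrist.png')[:,:,::-1]
for c in(258,286): print(c,[(r,*im[r,c-3:c+4].mean(0).astype(int).tolist()) for r in range(70,180,8)])
print(env.get_obs()['force'])
E
```

```text
time_s: 94.6
tool_pos: [0.7544, 0.1875, 0.232]
tool_rot: [180.0, 0.1, -179.0]
force: [0.3, 0.8, -0.4]
grip_width: 0.0298
grasp_force: 20.0
wrist Y 164 [239.  60.] x -48.0 -29.0 y -30.0 -15.0
wrist Y 72 [285.  65.] x -35.0 -27.0 y 15.0 29.0
wrist K 48 [278.  78.] x -29.0 -10.0 y 13.0 23.0
wrist K 370 [271.  97.] x -6.0 5.0 y -18.0 33.0
wrist K 67 [273. 117.] x 8.0 23.0 y -15.0 28.0
  36 OOOOOOOOOOOOWWW.WOOOOOOOOOOOOOOOOOOOOOOObbbbbbbbbbbbbW
  32 OOOOOOOOOOO...WW...KKbbbbbbb...........ObbbbbbbbbbbbbW
  28 OOOOOOOOYYY.......KKKK..KKKKbbbb........bbbbbbbbbbbbbb
  24 OOOOOOOOYYK........KKK......bbbbWWWWWWWWWWWWWWWWWWWWWW
  20 OOOOOOOOYO.K.......KK.......bbbbWWWWWWWWWWWWWWWWWWWWWW
  16 OOOOOOOOO..KKKK.K..KKK......bbbWWWWWWWWWWWWWWWWWWWWWWW
  12 OOOOOOOO...........KKK......bbbWWWWWWWWWWWWWWWWWWWWWWW
   8 OOOOOOOO..........KKK.......bbbWWWWWWWWWWWWWWWWWWWWWWW
   4 OOOOOOO...........KKK.......bbbWWWWWWWWWWWWWWWWWWWWWWW
   0 OOOOOO............KKK......KbbbWWWWWWWWWWWWWWWWWWWWWWW
  -4 OOOOOO............KKK......KbbbWWWWWWWWWWWWWWWWWWWWWWW
  -8 OOOOO.............KKK......KbbbWWWWWWWWWWWWWWWWWWWW
[... 372 characters left out ...]
OOOOOOOOOOOOOOOOOOOOOOOOOOOOOOOOOOOOO............bW
258 [(70, 142, 138, 137), (78, 116, 112, 111), (86, 191, 184, 179), (94, 74, 69, 67), (102, 106, 101, 98), (110, 190, 183, 177), (118, 189, 182, 177), (126, 169, 188, 194), (134, 219, 215, 205), (142, 219, 215, 206), (150, 200, 203, 196), (158, 186, 209, 215), (166, 186, 210, 216), (174, 187, 211, 216)]
286 [(70, 132, 126, 117), (78, 149, 145, 143), (86, 130, 127, 125), (94, 64, 60, 57), (102, 110, 107, 106), (110, 143, 140, 139), (118, 138, 135, 134), (126, 166, 185, 191), (134, 204, 219, 224), (142, 216, 212, 202), (150, 213, 210, 198), (158, 185, 209, 215), (166, 186, 211, 216), (174, 187, 212, 217)]
[ 1.21467785  0.55604199 -0.98036331]
```

```bash
python3 -m crank '[{"x":0.03,"y":0,"z":0,"turn":0},{"x":0.07,"y":-0.01,"z":0,"turn":0},{"x":0.11,"y":-0.03,"z":0,"turn":0.12},{"x":0.14,"y":-0.05,"z":0,"turn":0.28},{"x":0.165,"y":-0.075,"z":0,"turn":0.45},{"x":0.185,"y":-0.1,"z":0,"turn":0.62},{"x":0.2,"y":-0.12,"z":0,"turn":0.79},{"x":0.215,"y":-0.14,"z":0,"turn":0.96},{"x":0.23,"y":-0.16,"z":0,"turn":1.13},{"x":0.24,"y":-0.175,"z":0.01,"turn":1.3},{"x":0.25,"y":-0.19,"z":0.03,"turn":1.45},{"x":0.2535,"y":-0.195,"z":0.06,"turn":1.489}]' 0.015 20 >/dev/null
python3 -m crank '[{"x":0,"y":0,"z":0.02,"turn":0},{"x":0,"y":0,"z":0.02,"turn":0}]' 0.015 20
python3 - <<'E'
from h import *
im=None
for n in('top','scene'): shot(n,'j1'+n)
cal,im=shot('wrist','j1w')
col=im[:,268:276].mean(1).astype(int); print([(r,*col[r].tolist()) for r in range(60,200,8)])
E
python3 grid.py j1scene scene .02; python3 grid.py j1top top .02
```

```text
time_s: 96.45
tool_pos: [0.5025, -0.012, 0.1497]
tool_rot: [-179.8, 0.0, 95.7]
force: [-0.5, -1.0, -0.2]
grip_width: 0.0297
grasp_force: 20.0
[(60, 155, 171, 167), (68, 156, 172, 168), (76, 158, 174, 170), (84, 160, 175, 171), (92, 162, 177, 173), (100, 59, 62, 62), (108, 103, 115, 113), (116, 122, 135, 132), (124, 131, 146, 151), (132, 201, 223, 229), (140, 200, 223, 229), (148, 200, 223, 228), (156, 200, 223, 228), (164, 203, 225, 230), (172, 198, 222, 227), (180, 198, 222, 226), (188, 198, 223, 226), (196, 198, 222, 226)]
  36 .O.OOOOOOOOOOOOOOOOOOOOOOOOOOOOOOOOOOOOOOOO.bbbbbbbbbb
  32 OOOOOOOOOOOOOOOOOOOOOOOOOOOOOOOOOOOOOOOOOO..bbbbbbbbbb
  28 OOOOOOOOOOOOOOOOOOOOOOOOOOOOOOOOOOOOOOOOOO..bbbbbbbbbb
  24 OOOOOOOOOOOOOOOOOOOOOOOOOOOOOOOOOOOOOOOOOOO.bbbbbbbbbb
  20 OOOOOOOOOOOOOOOOOOOOOOOOOOOOOOOOOOOOOOOOOO..bbbbbbbbbb
  16 OOOOOO....OOOOO.OO.OOOOO.OOO.OOOOOOOOOOOOO.bbbbbbbbbbb
  12 OOOO.WWWW..........WW.WWWWWWW...OOOOOOOOOOO.bbbbbbbbbb
   8 OOO..WWWWWW......WWWWWWWWWWWWWWOOOOOOOOOOOO.bbbbbbbbbb
   4 OOOO.WWWW.......WWWWWWWWWWWWWWWOOOOOOOOOOO..bbbbbbbbbb
   0 OOO..W..........WWWWWWWW
[... 1010 characters left out ...]
...............KK...OOOOOOO.b...........
   4 KOOOOOO.........WWWWWWWWWWWW.KKOOOOOOOOOO.b...........
   0 KKOOOOOO.......WWWWWWWWWWWWWWWOOOOOOOOOOOO............
  -4 KKOOOOO........WWWWWWWWWWWWWWWWOOOOOOOOOO.............
  -8 KOOOOO........WWWWWWWWWWWWWWWWWOOOOOOOOOO.b...........
 -12 KOOOO........WWWWWWWWWWWWWWWWWWOOOOOOOOOO.b...........
 -16 KOOOO.......WWWWWWWWWWWWWWWWWWOOOOOOOOOOO.............
 -20 KOOOOOY...OOOOOOOOOOOOOOOOOOOOOOOOOOOOOOO.b...........
 -24 KOOOOOOOYOOOOOOOOOOOOOOOOOOOOOOOOOOOOOOOO.b...........
 -28 KOOOOOOYOOOOOOOOOOOOOOOOOOOOOOOOOOOOOOOOO.b...........
 -32 KOOOOOOOOOOOOOOOOOOOOOOOOOOOOOOOOOOOOOOOOOb...........
 -36 KKOOOOOOOOOOOOOOOOOOOOOOOOOOOOOOOOOOO.OO..............
```

```bash
python3 -m crank '[{"x":0,"y":0,"z":0.025,"turn":0},{"x":0,"y":0,"z":0.05,"turn":0},{"x":0,"y":0,"z":0.068,"turn":0},{"x":0,"y":0,"z":0.073,"turn":0},{"x":0,"y":0,"z":0.073,"turn":0}]' 0.015 20
python3 -m crank '[{"x":-0.004,"y":0,"z":0.005,"turn":0},{"x":-0.0085,"y":0,"z":0.0096,"turn":0},{"x":-0.0135,"y":0,"z":0.017,"turn":0},{"x":-0.0186,"y":0,"z":0.025,"turn":0},{"x":-0.0225,"y":0,"z":0.0335,"turn":0},{"x":-0.026,"y":0,"z":0.042,"turn":0},{"x":-0.028,"y":0,"z":0.049,"turn":0},{"x":-0.029,"y":0,"z":0.054,"turn":0},{"x":-0.029,"y":0,"z":0.054,"turn":0},{"x":-0.029,"y":0,"z":0.054,"turn":0}]' 0.015 4
python3 -m crank '[{"x":0,"y":0,"z":0,"turn":0},{"x":0,"y":0,"z":0,"turn":0},{"x":0,"y":0,"z":0,"turn":0},{"x":0,"y":0,"z":-0.03,"turn":0},{"x":0,"y":0,"z":-0.08,"turn":0},{"x":0,"y":0,"z":-0.14,"turn":0},{"x":0,"y":0,"z":-0.18,"turn":0},{"x":0,"y":0,"z":-0.18,"turn":0},{"x":0,"y":0,"z":-0.18,"turn":0}]' 0.05 4
python3 - <<'E'
from h import *
cal,im=shot('wrist','k1'); t,it=shot('top','k1top')
h=cv2.cvtColor(it,cv2.COLOR_RGB2HSV); m=(((h[...,0]<8)|(h[...,0]>170))&(h[...,1]>60)&(h[...,2]>100)).astype(np.uint8)*255
for k,a,c in blobs(m,4)[0]:
    if 250<c[0]<400 and 160<c[1]<260: print('red top',a,c.round(),plane(t,c,.015).round(4))
K=(im.max(2)<85)&(np.arange(420)[:,None]<235)
for k,a,c in blobs(K.astype(np.uint8)*255,40)[0]: print('dark',a,c.round(),plane(cal,c,.03).round(4))
print(env.get_obs()['tool_pos'].round(4))
E
python3 tt.py 84 0 .058
```

```text
time_s: 97.22
tool_pos: [0.5046, -0.0118, 0.0788]
tool_rot: [179.9, -0.0, 95.7]
force: [-0.2, 0.7, -0.6]
grip_width: 0.03
grasp_force: 20.0
time_s: 98.48
tool_pos: [0.5069, -0.0406, 0.0242]
tool_rot: [180.0, -0.0, 95.7]
force: [0.8, -0.1, -1.4]
grip_width: 0.0299
grasp_force: 4.0
time_s: 99.6
tool_pos: [0.5062, -0.0407, 0.2033]
tool_rot: [-179.9, -0.0, 95.7]
force: [-0.2, 0.6, 0.0]
grip_width: 0.0502
grasp_force: 0.0
red top 23 [373. 202.] [[ 0.5617 -0.2633  0.015 ]]
red top 24 [377. 232.] [[ 0.4707 -0.272   0.015 ]]
dark 1230 [550. 107.] [[0.7747 0.0768 0.03  ]]
dark 165 [273.  99.] [[0.4975 0.0563 0.03  ]]
dark 740 [119. 176.] [[ 0.3424 -0.0362  0.03  ]]
dark 76 [554. 222.] [[ 0.8219 -0.0399  0.03  ]]
dark 69 [542. 227.] [[ 0.8104 -0.0469  0.03  ]]
[ 0.5058 -0.0407  0.2025]
at [ 0.5058 -0.0407  0.2025] [-179.8    0.    95.7] cradle mm -28.6 155.3 shift [-0.1557  0.1124  0.1441]
```

```bash
python3 -m crank '[{"x":-0.03,"y":0.02,"z":0,"turn":0},{"x":-0.07,"y":0.05,"z":0,"turn":0},{"x":-0.11,"y":0.08,"z":0,"turn":0},{"x":-0.145,"y":0.105,"z":0.01,"turn":0},{"x":-0.1555,"y":0.1125,"z":0.04,"turn":0},{"x":-0.1555,"y":0.1125,"z":0.08,"turn":0},{"x":-0.1555,"y":0.1125,"z":0.1,"turn":0},{"x":-0.1555,"y":0.1125,"z":0.1,"turn":0}]' 0.045 4 >/dev/null
python3 tt.py 84 0 .059
```

```text
at [ 0.6327 -0.1836  0.1017] [-179.8   -0.1   95.7] cradle mm 84.1 0.9 shift [-0.0009  0.0001  0.0427]
```

```bash
python3 -m crank '[{"x":0.01,"y":0,"z":-0.04,"turn":0},{"x":0.03,"y":0,"z":-0.08,"turn":0},{"x":0.07,"y":0.002,"z":-0.117,"turn":0},{"x":0.115,"y":0.004,"z":-0.117,"turn":0},{"x":0.16,"y":0.006,"z":-0.117,"turn":0},{"x":0.205,"y":0.008,"z":-0.117,"turn":0},{"x":0.24,"y":0.01,"z":-0.117,"turn":0},{"x":0.2525,"y":0.01,"z":-0.117,"turn":0},{"x":0.2525,"y":0.01,"z":-0.117,"turn":0},{"x":0.2525,"y":0.01,"z":-0.117,"turn":0}]' 0.045 4
python3 tote2.py l1; python3 grid.py l1 wrist .02;  python3 grid.py l1 wrist .045 | head -14
```

```text
time_s: 101.95
tool_pos: [0.6194, 0.0653, 0.2217]
tool_rot: [179.9, 0.1, 95.5]
force: [0.1, -0.6, 0.1]
grip_width: 0.0451
grasp_force: 0.0
[[380, 49], [371, 125], [263, 123], [264, 46]]
((0.6555300354957581, 0.17752152681350708), (0.11069659888744354, 0.07089034467935562), 4.320899486541748)
yaw 4.320899486541748 tcp over tote [0.6251 0.1752 0.2   ] shift [0.1089 0.0162 0.0214] [0.6194 0.0653 0.2215]
  36 ..OOOOOOOOOOOO.WWWWWWOOOOOOOOOOOOOOOOOOOOO.bb.bb.bbbbb
  32 ..OOOOOOOOOOO..WWWWWWWOOOOOOOOOOOOOOOOOOOO.bbbb.bbbbbb
  28 ..OOOOOOYYYYYKWWWWWW.OOOOOOOOOOOOOOOOOOOOO.....bbbbbb.
  24 ..YOYYYOYYYY..KWWWW.WWWWWWWWWW..WWWOOOOOOO.bbb.bbbbbbb
  20 ..OOYYYOYYY.WW.KK...WWWWWWWWWWWKWWWOOOOOOO.b..b..bbbbW
  16 ..OOYYYOYY.WWWWWW..WWWWWWWWWWWW.WWWOOOOOOO.....bbbbbbW
  12 ..OOYYYOYO.WWWWWW.WWWWWWWWWWWW..WWWOOOOOOO....b..bbbbW
   8 ..OOYYYOO.WWWWWW.WWWWW..........WW.OOOOOOO......bbbbbW
   4 ..OOYYYO.WWWWWW.WWWWWWWWWWWWWWWOOOOOOOOOOO.....b..bb.W
   0 ..OOYYO.WWWWWW.WWWWWWWWWWWWWWWWYYYYOOOOOOO......bbbbbW
  -4 ..OOYY..WWWWWWWWWWWWWWWWWWWWWWWYYYYOOOOOOO.........b.W
  -8 ..OOYO.WWWWWWWWWWWWWWWWWWWWWWWW
[... 583 characters left out ...]
WWWWWW.OOOOOOOOOOOOOOOOOOObbbb.bbbbbWWWW
  24 b.OOOOOOYYYYKWWWWWW.OOOOOOOOOOOOOOOOOOOO..b.bbbbbbWWWW
  20 ..OOYYYOYYY..K.WWW.WWWWWWWWWWKWWWOOOOOOO.bb.bbbb.bWWWW
  16 ..OOYYYOYY.WWWKK..WWWWWWWWWWWKWWWOOOOOO.b..b..bbbbWWWW
  12 ..OOYYYOYY.WWWWW.WWWWWWWWWWW..WWWOOOOOOO.........bWWWW
   8 ..OOYYYOO.WWWWWW.WWWWWWWWWWW.KWWWOOOOOO......b.bbbWWWW
   4 ..OOYYYO.WWWWWW.WWWWWWW.....K...OOOOOOOO......bbbbWWWW
   0 ..OOYYOOWWWWWW.WWWWWWWWWWWWWWYYYYOOOOOOO.......bbWWWWW
  -4 ..OOYYO.WWWWW.WWWWWWWWWWWWWWWYYYYOOOOOOO......bbb.WWWW
  -8 ..YOYO.WWWWW.WWWWWWWWWWWWWWWWYYYOOOOOOOO.......b.WWWWW
 -12 ..OOY.WWWWW.WWWWWWWWWWWWWWWWWOYYOOOOOOOO......bbbWWWWW
 -16 ..YOO.WWWWWWWWWWWWWWWWWWWWWWWYYYOOOOOOOY....b.bbbWWWWW
```

```bash
python3 -c "
from h import *
print(totool([.6388,.1982,.0705]).round(4))"
python3 -m crank '[{"x":0.03,"y":0.01,"z":0,"turn":0.12},{"x":0.07,"y":0.02,"z":0,"turn":0.28},{"x":0.1,"y":0.028,"z":0,"turn":0.42},{"x":0.12,"y":0.032,"z":0.02,"turn":0.54},{"x":0.13,"y":0.032,"z":0.06,"turn":0.54},{"x":0.13,"y":0.032,"z":0.09,"turn":0.54},{"x":0.13,"y":0.032,"z":0.09,"turn":0.54},{"x":0.13,"y":0.032,"z":0.09,"turn":0.54}]' 0.05 4
python3 -c "
from h import *
print(totool([.6388,.1982,.0705]).round(4))"
```

```text
[0.1306 0.0319 0.1509]
time_s: 103.0
tool_pos: [0.6394, 0.1992, 0.1326]
tool_rot: [179.9, -0.1, 64.6]
force: [0.5, -1.1, -0.5]
grip_width: 0.0497
grasp_force: 0.0
[-0.0012 -0.0002  0.0621]
```

```bash
python3 -m crank '[{"x":-0.001,"y":0,"z":0.025,"turn":0},{"x":-0.001,"y":0,"z":0.045,"turn":0},{"x":-0.001,"y":0,"z":0.058,"turn":0},{"x":-0.001,"y":0,"z":0.0615,"turn":0},{"x":-0.001,"y":0,"z":0.0615,"turn":0}]' 0.05 4
python3 -m crank '[{"x":0,"y":0,"z":0,"turn":0},{"x":0,"y":0,"z":0,"turn":0},{"x":0,"y":0,"z":0,"turn":0},{"x":0,"y":0,"z":0,"turn":0},{"x":0,"y":0,"z":0,"turn":0},{"x":0,"y":0,"z":0,"turn":0}]' 0.01 12
```

```text
time_s: 103.62
tool_pos: [0.6381, 0.1996, 0.0701]
tool_rot: [180.0, -0.0, 64.7]
force: [0.6, -0.2, -0.6]
grip_width: 0.0499
grasp_force: 0.0
time_s: 104.38
tool_pos: [0.6379, 0.1996, 0.0697]
tool_rot: [180.0, -0.0, 64.7]
force: [-0.0, 0.1, -0.2]
grip_width: 0.0195
grasp_force: 12.0
```

```bash
python3 -c "
from h import *
print(totool([.6688,.1745,.14]).round(4))"
python3 -m crank '[{"x":0,"y":0,"z":-0.02,"turn":0},{"x":0,"y":0,"z":-0.045,"turn":0},{"x":0,"y":0,"z":-0.07,"turn":0},{"x":0,"y":0.01,"z":-0.07,"turn":0.16},{"x":-0.003,"y":0.02,"z":-0.07,"turn":0.33},{"x":-0.006,"y":0.03,"z":-0.07,"turn":0.5},{"x":-0.01,"y":0.038,"z":-0.07,"turn":0.68},{"x":-0.01,"y":0.038,"z":-0.07,"turn":0.86},{"x":-0.01,"y":0.038,"z":-0.07,"turn":1.05},{"x":-0.01,"y":0.038,"z":-0.07,"turn":1.05},{"x":-0.01,"y":0.038,"z":-0.07,"turn":1.05}]' 0.01 15
python3 -c "
from h import *
print(totool([.6688,.1745,.07]).round(4))"
```

```text
[-0.0095  0.0387 -0.0703]
time_s: 105.75
tool_pos: [0.6678, 0.1745, 0.1402]
tool_rot: [-180.0, -0.0, 4.8]
force: [0.6, -0.0, -0.5]
grip_width: 0.0198
grasp_force: 15.0
[0.001  0.0002 0.0702]
```

```bash
python3 -m crank '[{"x":0.001,"y":0,"z":0.025,"turn":0},{"x":0.001,"y":0,"z":0.05,"turn":0},{"x":0.001,"y":0,"z":0.066,"turn":0},{"x":0.003,"y":0,"z":0.072,"turn":0},{"x":0.005,"y":0,"z":0.077,"turn":0},{"x":0.007,"y":0,"z":0.082,"turn":0},{"x":0.009,"y":0,"z":0.087,"turn":0},{"x":0.011,"y":0,"z":0.092,"turn":0},{"x":0.012,"y":0,"z":0.095,"turn":0},{"x":0.012,"y":0,"z":0.095,"turn":0}]' 0.01 8
python3 -m crank '[{"x":0,"y":0,"z":0,"turn":0},{"x":0,"y":0,"z":0,"turn":0},{"x":0,"y":0,"z":0,"turn":0},{"x":0,"y":0,"z":-0.02,"turn":0},{"x":0,"y":0,"z":-0.06,"turn":0},{"x":0,"y":0,"z":-0.11,"turn":0},{"x":0,"y":0,"z":-0.16,"turn":0},{"x":0,"y":0,"z":-0.16,"turn":0}]' 0.025 4
python3 tt.py 84 0 .16
```

```text
time_s: 107.0
tool_pos: [0.6795, 0.1752, 0.0441]
tool_rot: [180.0, 0.0, 4.6]
force: [0.3, -0.0, 0.0]
grip_width: 0.0197
grasp_force: 8.0
time_s: 108.0
tool_pos: [0.6828, 0.1749, 0.2119]
tool_rot: [-179.9, -0.6, 4.6]
force: [-0.3, -0.3, -0.2]
grip_width: 0.0252
grasp_force: 0.0
at [0.6828 0.1749 0.2119] [-179.9   -0.6    4.6] cradle mm 168.1 353.1 shift [-0.0791  0.3544  0.0503]
```

```bash
python3 -m crank '[{"x":-0.015,"y":0.03,"z":0,"turn":-0.1},{"x":-0.025,"y":0.06,"z":0,"turn":-0.25},{"x":-0.035,"y":0.09,"z":0,"turn":-0.41},{"x":-0.045,"y":0.125,"z":0,"turn":-0.58},{"x":-0.055,"y":0.16,"z":0,"turn":-0.75},{"x":-0.065,"y":0.195,"z":0,"turn":-0.92},{"x":-0.072,"y":0.23,"z":0,"turn":-1.09},{"x":-0.079,"y":0.265,"z":0,"turn":-1.26},{"x":-0.079,"y":0.3,"z":0,"turn":-1.43},{"x":-0.079,"y":0.335,"z":0,"turn":-1.588},{"x":-0.079,"y":0.354,"z":0.03,"turn":-1.588},{"x":-0.079,"y":0.354,"z":0.06,"turn":-1.588}]' 0.045 4 >/dev/null
python3 -m crank '[{"x":0,"y":0,"z":0.04,"turn":0},{"x":0,"y":0,"z":0.045,"turn":0},{"x":0,"y":0,"z":0.045,"turn":0}]' 0.045 4 >/dev/null
python3 tt.py 84 0 .059; python3 -c "
from h import *
shot('top','m1')"; python3 grid.py m1 top .02
```

```text
at [ 0.6295 -0.1841  0.1004] [180.    0.   95.6] cradle mm 80.9 0.7 shift [-0.0007  0.0031  0.0414]
  36 .b.OOOOOOOOOOOOOOOOOOOOOOOOOOOOOOOOOOOOOO.b...........
  32 ..OOOOOOOOOOOOOOOOOOOOOOOOOOOOOOOOOOOOOOO.b...........
  28 KKOOOOOOOOOOOO...OOOOOOOOOOOOOOOOOOOOOOOOO............
  24 OOOOOOOOOYOOOO.........O......O...OOOOOOO.............
  20 KOOOOOOOYYYYY.WWWWWWWWWWWW.........OOOOOO.............
  16 KOOOOOOOOOOOOOW..WWWWWWWWWWWW...WW.OOOOOO.............
  12 KOOOOOOOOOOOO...............W....W.OOOOOO.............
   8 KOOOOOO.WWWW.....................OOOOOOOO.b...........
   4 KOOOOOO.....W...WWWWW...W..K.KK.OOOOOOOOO.b...........
   0 KOOOOOOOOOO...................WOOOOOOOOOO.b...........
  -4 KOOOOYYYYYWWWWWWWWWWWWWWWWW..WWOOOOOOOOO.bb...........
  -8 KOOOOYYYYYY.WWWWWWWWWWWWWWW..WW.OOOOOOOOO.............
 -12 KOOOOOOOOOY................K....OOOOOOOOO.............
 -16 .OOOOOO.OOY.......b.......KK..OOOOOOOOOOO.............
 -20 KOOOOOOOOOOOOOOOOOOOOOOOOYOOOOOOOOOOOOOOO.b...........
 -24 KOOOOOOOOOOOOOOOOOOOOOOOOOOOOOOOOOOOOOOOO.b...........
 -28 KOOOOOOOOOOOOOOOOOOOOOOOOOOOOOOOOOOOOOOOO.b...........
 -32 KOOOOOOOOOOOOOOOOOOOOOOOOOOOOOOOOOOOOOOO..b...........
 -36 KKKOOOOOOOOOOOKOOOOOOOOOOOOOOOOOOOOOOOOO..............
```

```bash
python3 -m crank '[{"x":-0.001,"y":0.001,"z":0.02,"turn":0},{"x":-0.001,"y":0.002,"z":0.033,"turn":0},{"x":-0.001,"y":0.002,"z":0.0385,"turn":0},{"x":-0.001,"y":0.002,"z":0.0385,"turn":0},{"x":-0.001,"y":0.002,"z":0.0385,"turn":0}]' 0.045 4 >/dev/null
python3 -m crank '[{"x":0,"y":0,"z":0,"turn":0},{"x":0,"y":0,"z":0,"turn":0},{"x":0,"y":0,"z":0,"turn":0},{"x":0,"y":0,"z":0,"turn":0},{"x":0,"y":0,"z":0,"turn":0}]' 0.01 15
python3 -m crank '[{"x":0,"y":0,"z":-0.02,"turn":0},{"x":0,"y":0,"z":-0.06,"turn":0},{"x":0,"y":0,"z":-0.11,"turn":0},{"x":0.02,"y":0,"z":-0.15,"turn":0},{"x":0.06,"y":0,"z":-0.15,"turn":0},{"x":0.1,"y":0,"z":-0.15,"turn":0},{"x":0.14,"y":0,"z":-0.15,"turn":0},{"x":0.18,"y":0.003,"z":-0.15,"turn":0},{"x":0.22,"y":0.006,"z":-0.15,"turn":0},{"x":0.25,"y":0.006,"z":-0.15,"turn":0},{"x":0.25,"y":0.006,"z":-0.15,"turn":0}]' 0.01 15
python3 tote2.py n9; python3 -c "
from h import *
y=np.radians(4.4);u=np.array([np.cos(y),np.sin(y),0]);v=np.array([-u[1],u[0],0]);print(totool(np.array([.6555,.1775,.15])+.002*u+.003*v).round(4))"
```

```text
time_s: 111.18
tool_pos: [0.6314, -0.1847, 0.0612]
tool_rot: [180.0, -0.0, 95.6]
force: [-0.1, 0.4, 1.0]
grip_width: 0.0194
grasp_force: 15.0
time_s: 112.55
tool_pos: [0.6128, 0.0684, 0.2121]
tool_rot: [180.0, -0.1, 95.9]
force: [-0.0, 0.2, -0.8]
grip_width: 0.0194
grasp_force: 15.0
[[390, 53], [380, 131], [268, 126], [272, 48]]
((0.6549728512763977, 0.17719504237174988), (0.1109861209988594, 0.07101529836654663), 3.7899508476257324)
yaw 3.7899508476257324 tcp over tote [0.6245 0.1752 0.2   ] shift [0.1079 0.0222 0.0121] [0.6131 0.0656 0.2121]
[0.1101 0.0553 0.0621]
```

```bash
python3 -m crank '[{"x":0.01,"y":0.005,"z":0,"turn":-0.16},{"x":0.025,"y":0.012,"z":0,"turn":-0.34},{"x":0.04,"y":0.02,"z":0,"turn":-0.52},{"x":0.055,"y":0.028,"z":0,"turn":-0.7},{"x":0.07,"y":0.036,"z":0,"turn":-0.88},{"x":0.085,"y":0.044,"z":0,"turn":-1.06},{"x":0.1,"y":0.05,"z":0,"turn":-1.24},{"x":0.11,"y":0.055,"z":0,"turn":-1.42},{"x":0.11,"y":0.055,"z":0.01,"turn":-1.555},{"x":0.11,"y":0.055,"z":0.04,"turn":-1.555},{"x":0.11,"y":0.055,"z":0.07,"turn":-1.555},{"x":0.11,"y":0.055,"z":0.07,"turn":-1.555}]' 0.01 15
python3 -m crank '[{"x":0,"y":0,"z":0.02,"turn":0},{"x":0,"y":0,"z":0.03,"turn":0},{"x":0,"y":0,"z":0.03,"turn":0}]' 0.01 15
python3 -c "
from h import *
y=np.radians(4.2);u=np.array([np.cos(y),np.sin(y),0]);v=np.array([-u[1],u[0],0]);print(totool(np.array([.6553,.1775,.0435])+.002*u+.003*v).round(4))"
```

```text
time_s: 114.1
tool_pos: [0.6559, 0.1767, 0.1389]
tool_rot: [-179.9, -0.3, -175.5]
force: [-0.5, 0.3, 0.1]
grip_width: 0.0194
grasp_force: 15.0
time_s: 114.48
tool_pos: [0.6566, 0.1792, 0.1102]
tool_rot: [-180.0, -0.1, -175.3]
force: [-0.6, -0.5, -2.0]
grip_width: 0.0194
grasp_force: 15.0
[-0.0007  0.0014  0.0667]
```

```bash
python3 -m crank '[{"x":-0.001,"y":0.001,"z":0.025,"turn":0},{"x":-0.001,"y":0.001,"z":0.045,"turn":0},{"x":-0.001,"y":0.001,"z":0.058,"turn":0},{"x":-0.001,"y":0.001,"z":0.064,"turn":0},{"x":-0.001,"y":0.001,"z":0.066,"turn":0},{"x":-0.001,"y":0.001,"z":0.066,"turn":0},{"x":-0.001,"y":0.001,"z":0.066,"turn":0}]' 0.01 15
python3 -m crank '[{"x":0,"y":0,"z":0,"turn":0},{"x":0,"y":0,"z":0,"turn":0},{"x":0,"y":0,"z":0,"turn":0},{"x":0,"y":0,"z":-0.02,"turn":0},{"x":0,"y":0,"z":-0.06,"turn":0},{"x":0,"y":0,"z":-0.11,"turn":0},{"x":0,"y":0,"z":-0.16,"turn":0},{"x":0,"y":0,"z":-0.16,"turn":0}]' 0.025 4
python3 -c "
from h import *
print(totool([.5027,.0017,.15]).round(4))"
```

```text
time_s: 115.35
tool_pos: [0.6586, 0.1807, 0.0458]
tool_rot: [180.0, 0.1, -175.3]
force: [-0.6, 0.3, -0.3]
grip_width: 0.0195
grasp_force: 15.0
time_s: 116.35
tool_pos: [0.6612, 0.1809, 0.2129]
tool_rot: [179.8, 0.7, -175.4]
force: [-0.8, 0.2, 0.9]
grip_width: 0.0249
grasp_force: 0.0
[ 0.1732 -0.166   0.0604]
```

```bash
python3 -m crank '[{"x":0.015,"y":-0.005,"z":0,"turn":0.16},{"x":0.035,"y":-0.02,"z":0,"turn":0.34},{"x":0.055,"y":-0.04,"z":0,"turn":0.52},{"x":0.075,"y":-0.06,"z":0,"turn":0.7},{"x":0.095,"y":-0.08,"z":0,"turn":0.88},{"x":0.115,"y":-0.1,"z":0,"turn":1.06},{"x":0.135,"y":-0.12,"z":0,"turn":1.24},{"x":0.155,"y":-0.145,"z":0,"turn":1.42},{"x":0.173,"y":-0.166,"z":0.01,"turn":1.555},{"x":0.173,"y":-0.166,"z":0.04,"turn":1.555},{"x":0.173,"y":-0.166,"z":0.06,"turn":1.555},{"x":0.173,"y":-0.166,"z":0.06,"turn":1.555}]' 0.06 4 >/dev/null
python3 -m crank '[{"x":0,"y":0,"z":0.03,"turn":0},{"x":0,"y":0,"z":0.04,"turn":0},{"x":0,"y":0,"z":0.04,"turn":0}]' 0.06 4
python3 - <<'E'
from h import *
print(totool([.5027,.0017,.030]).round(4),env.get_obs()['tool_rot'].round(2))
cal,im=shot('wrist','o1'); K=(im.max(2)<85)&(np.arange(420)[:,None]<235)
for k,a,c in blobs(K.astype(np.uint8)*255,60)[0]:
    pts=np.argwhere(blobs(K.astype(np.uint8)*255,60)[1]==k)[:,::-1]; P=plane(cal,pts,.028)[:,:2]; print(a,c.round(),P.min(0).round(3),P.max(0).round(3))
shot('top','o1t')
E
python3 grid.py o1t top .03
```

```text
time_s: 118.22
tool_pos: [0.4991, 0.001, 0.1053]
tool_rot: [-180.0, 0.0, 95.6]
force: [-0.6, 0.5, -0.0]
grip_width: 0.06
grasp_force: 0.0
[0.0003 0.0037 0.0753] [-1.7997e+02  1.0000e-02  9.5560e+01]
407 [276. 150.] [0.482 0.053] [0.512 0.062]
490 [117. 207.] [ 0.358 -0.021] [0.404 0.03 ]
  36 b.OOOOOOOOOOOOOOOOOOOOOOOOOOOOO..OOYYOOO.b............
  32 ..OOOOOOOOOOOOOOOOOOOOOOOOOOOOOOOOOOOOOO.b............
  28 KOOOOOOOOOOOYOOOOOOOOOOOOOOOOOOOOOOOOOOO.b............
  24 KOOOOOOOOOOOO................OOOOOOOOOOOO.............
  20 KOOOOOOYYYYYOWWWWWWW........W...W.OOOOOOO.............
  16 KOOOOOOOOOOOOWWWWWWWWWWWWWWWW..WW.OOOOOO..............
  12 KOOOOOOOOOOO................W...W.OOOOOO..............
   8 KOOOOOOO.........KK..........KK...OOOOOO..............
   4 OOOOOOOOOOOO................KK...OOOOOOO.b............
   0 OOOOOOOYYYYYYW...............K...OOOOOOO.b............
  -4 OOOOOOYYYYYYWWWWWWWWWWWWWWWW...WWOOOOOOO.b............
  -8 KOOOOOOOOOOY.........WWWWWWW.K.WWOOOOOOOO.............
 -12 KOOOOOOOOOOO.................K...OOOOOOO..............
 -16 .OOOOOOO..b.....KK.K.......KKKK.OOOOOOOO..............
 -20 KOOOOOOOOY................KK..WOOOOOOOOO..............
 -24 OOOOOYYYYY.WWWWWWWWWWWWWW...WWWOOOOOOOOO.b............
 -28 OOOOOYOOOOO....WWWWWWWW.W.K.WWOOOOOOOOOO.b............
 -32 OOOOOOOOOOOOOOOOOOO...OOOOOOOOOOOOOOOOOO.b............
 -36 OOOOOOOOOOOOOOOOOOOOOOOOOOOOOOOOOOOOOOOO..............
```

```bash
python3 -m crank '[{"x":0,"y":0.002,"z":0.03,"turn":0},{"x":0,"y":0.003,"z":0.06,"turn":0},{"x":0,"y":0.003,"z":0.073,"turn":0},{"x":0,"y":0.003,"z":0.075,"turn":0},{"x":0,"y":0.003,"z":0.075,"turn":0}]' 0.06 4
python3 -m crank '[{"x":0,"y":0,"z":0,"turn":0},{"x":0,"y":0,"z":0,"turn":0},{"x":0,"y":0,"z":0,"turn":0},{"x":0,"y":0,"z":0,"turn":0},{"x":0,"y":0,"z":0,"turn":0}]' 0.015 20
python3 -m crank '[{"x":0,"y":0,"z":-0.02,"turn":0},{"x":0,"y":0,"z":-0.06,"turn":0},{"x":0,"y":0,"z":-0.1,"turn":0},{"x":0,"y":0,"z":-0.1,"turn":0}]' 0.015 20
python3 tt.py 84 1.5 .07
```

```text
time_s: 118.95
tool_pos: [0.503, 0.0014, 0.0311]
tool_rot: [179.9, -0.0, 95.6]
force: [0.3, -0.2, -1.3]
grip_width: 0.0598
grasp_force: 0.0
time_s: 119.58
tool_pos: [0.5022, 0.0014, 0.0302]
tool_rot: [180.0, -0.0, 95.6]
force: [-0.1, 0.4, 1.7]
grip_width: 0.0298
grasp_force: 20.0
time_s: 120.08
tool_pos: [0.5044, 0.0015, 0.1331]
tool_rot: [179.6, -0.1, 95.6]
force: [0.2, -0.1, -0.8]
grip_width: 0.0301
grasp_force: 20.0
at [0.5044 0.0015 0.1331] [179.6  -0.1  95.6] cradle mm -26.0 197.4 shift [-0.1961  0.1092  0.0636]
```

```bash
python3 -m crank '[{"x":-0.03,"y":0.02,"z":0,"turn":0},{"x":-0.065,"y":0.04,"z":0,"turn":0},{"x":-0.1,"y":0.06,"z":0,"turn":0},{"x":-0.135,"y":0.08,"z":0,"turn":0},{"x":-0.17,"y":0.1,"z":0,"turn":0},{"x":-0.1945,"y":0.11,"z":0,"turn":0},{"x":-0.1945,"y":0.11,"z":0.02,"turn":0},{"x":-0.1945,"y":0.11,"z":0.03,"turn":0},{"x":-0.1945,"y":0.11,"z":0.03,"turn":0},{"x":-0.1945,"y":0.11,"z":0.03,"turn":0}]' 0.015 20 >/dev/null
python3 tt.py 84.5 3 .07
```

```text
at [ 0.6305 -0.1804  0.1002] [180.   -0.   95.6] cradle mm 82.3 4.3 shift [-0.0013  0.0022  0.0302]
```

```bash
python3 -m crank '[{"x":-0.001,"y":0.002,"z":0.005,"turn":0},{"x":-0.001,"y":0.002,"z":0.012,"turn":0},{"x":-0.001,"y":0.002,"z":0.016,"turn":0},{"x":-0.001,"y":0.002,"z":0.016,"turn":0}]' 0.015 20
python3 tt.py 84.5 3 .07
```

```text
time_s: 121.82
tool_pos: [0.6321, -0.1823, 0.0835]
tool_rot: [-179.9, -0.0, 95.6]
force: [-0.4, 0.2, -0.0]
grip_width: 0.0299
grasp_force: 20.0
at [ 0.6321 -0.1823  0.0835] [-179.9   -0.    95.6] cradle mm 83.7 2.2 shift [0.0007 0.0008 0.0135]
```

```bash
python3 -m crank '[{"x":0.0005,"y":0.0003,"z":0.004,"turn":0},{"x":0.0005,"y":0.0003,"z":0.007,"turn":0},{"x":0.0005,"y":0.0003,"z":0.01,"turn":0},{"x":0.0005,"y":0.0003,"z":0.0125,"turn":0},{"x":0.0005,"y":0.0003,"z":0.013,"turn":0},{"x":0.0005,"y":0.0003,"z":0.013,"turn":0}]' 0.015 20
python3 -m crank '[{"x":0,"y":0,"z":0,"turn":0},{"x":0,"y":0,"z":0,"turn":0},{"x":0,"y":0,"z":0,"turn":0},{"x":0,"y":0,"z":-0.02,"turn":0},{"x":0,"y":0,"z":-0.06,"turn":0},{"x":-0.02,"y":-0.04,"z":-0.1,"turn":0},{"x":-0.044,"y":-0.08,"z":-0.134,"turn":0},{"x":-0.044,"y":-0.082,"z":-0.134,"turn":0},{"x":-0.044,"y":-0.082,"z":-0.134,"turn":0}]' 0.055 4
python3 slots.py p1
python3 - <<'E'
from h import *
cal,im=shot('top','p1t'); a=cv2.imread('pics/top0.png')[:,:,::-1]
h=cv2.cvtColor(im,cv2.COLOR_RGB2HSV); m=(((h[...,0]<8)|(h[...,0]>170))&(h[...,1]>60)&(h[...,2]>100)).astype(np.uint8)*255
for k,s,c in blobs(m,4)[0]:
    if 360<c[0]<385 and 160<c[1]<245: P=plane(cal,c,.055)[0]; print(s,c.round(1),((P-CR)@CX*1000).round(),((P-CR)@CY*1000).round())
w=cv2.imread('pics/p1.png')[:,:,::-1]
cw=imaging.get_calibration('wrist'); K=(w.max(2)<85)&(np.arange(420)[:,None]<140)
for k,s,c in blobs(K.astype(np.uint8)*255,30)[0]:
    P=plane(cw,c,.068)[0]; print('rim',s,c.round(),((P-CR)@CX*1000).round(1),((P-CR)@CY*1000).round(1))
E
python3 grid.py p1t top .03 | sed -n '2,18p'
```

```text
time_s: 122.58
tool_pos: [0.6328, -0.1818, 0.0711]
tool_rot: [180.0, -0.0, 95.6]
force: [-0.8, 0.5, -0.5]
grip_width: 0.0299
grasp_force: 20.0
time_s: 123.7
tool_pos: [0.5559, -0.2331, 0.2061]
tool_rot: [179.9, -0.0, 95.6]
force: [0.1, 0.0, 0.4]
grip_width: 0.0548
grasp_force: 0.0
A ................KKllllllWWWWWWWWWWWWWWWWWWWWWWWWWWlllllllWWWWWRRRRR...
B ................KK..llllWWWWWWWWWWWWWWWWWWWWWWWWWWWWWWWWWWWWWWRRRRR...
C ................KK.WWUUlWWWWWWWWWWWWWWWWWWWWWWWWWWWWWWWWWWWWWWWRRRRR..
19 [372.9 201.3] 5.0 -64.0
rim 277 [47.  5.] -179.8 127.4
rim 275 [176.  93.] -80.7 59.9
rim 242 [269.  93.] 0.3 60.1
rim 263 [361.  95.] 81.0 59.1
  32 ..OOOOOOOOOOOOOOOOOOOOOOOOOOOOOOOOOOOOOO.b............
  28 KOOOOOOOOOOOYOOOOOOOOOOOOOOOOOOOOOOOOOOO.b............
  24 OOOOOOOOOOOOOWWWW............OOOOOOOOOOOO.............
  20 KOOOOOOYYYYYOWWWWWWW.WWWWWWWW...W.OOOOOOO.............
  16 KOOOOOOOOOOOOWWWWWWWWWWWWWWWW..WW.OOOOOO..............
  12 KOOOOOOOOOOO................W..WW.OOOOOO..............
   8 KOOOOOOO.........KK..........KK...OOOOOO.b............
   4 OOOOOOOOOOOOO...............KK...OOOOOOO.b............
   0 OOOOOOOYYYYYYW......WW.WWW...K...OOOOOOO.b............
  -4 OOOOOOYYYYYYWWWWWWWWWWWWWWWW...WWOOOOOOO.b............
  -8 KOOOOOOOOOOY.........WWWWWWW.K.WWOOOOOOOO.............
 -12 KOOOOOOOOOOO.................K...OOOOOOO..............
 -16 .OOOOOOO..b.....KK..........KK..OOOOOOOO..............
 -20 KOOOOOOOOY......WWWW......KK.WWOOOOOOOOO..............
 -24 OOOOOYYYYYWWWWWWWWWWWWWWW...WWWYOOOOOOOO.b............
 -28 OOOOOYYYOYOW...WWWWWWWWWW.K.WWOOOOOOOOOO.b............
 -32 OOOOOOOOOOOOOOOOOOO...OOOOOOOOOOOOOOOOOO.b............
```

```bash
python3 -c "
from cell import env
o=env.get_obs(); print(o['time_s'],o['grasp_force']); print(env.sign_off())"
```

```text
123.8 0.0
the job is handed in; nothing more can be done
None
```

I handed the job in at 123.8 s with all three capacitors lying in the mouth-up tote and the three empty tubes in their slots, but a 56 N press near the dark box may break the 40 N limit: drawing capacitor C took its tube along, and the arm or tube pressed briefly while I freed it. Tube C went back about 4 mm off its start, and I also pushed C's nose back in (30 to 21 mm) and pulled A's out (16 to 20 mm) by gripper.

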